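# Pack battery modules and return the empty carriers

### The job

Pack every battery module on the desk into the tray as one neat flat pile, square with the tray, with one separator sheet between each two modules (leave a spare sheet on the desk, clear of the tray). Hang every empty carrier on the conveyor rail: lift its hook over the anti-jump lip on the robot's side and lower it until the hook's tip rests in the channel behind. When all of that is done, swing the call lever fully over, away from the robot; do not tip over a carrier, and leave the tape roll and the grey cap where they are.

Things in the scene. Friction and masses are not known exactly. Their poses are not given: they have to be found in the camera images.
- module1: Loose battery module: flat black plastic block 90 long (its x) x 55 wide (its y) x 22 high, about 250 g. Origin at the centre of its underside, z up; either end may lead. Two or three modules are present, lying flat on the desk; all are alike.
- module2: Loose battery module: flat black plastic block 90 long (its x) x 55 wide (its y) x 22 high, about 250 g. Origin at the centre of its underside, z up; either end may lead. Two or three modules are present, lying flat on the desk; all are alike.
- module3: Loose battery module: flat black plastic block 90 long (its x) x 55 wide (its y) x 22 high, about 250 g. Origin at the centre of its underside, z up; either end may lead. Two or three modules are present, lying flat on the desk; all are alike.
- sheet1: Loose separator sheet: plain brown stiff fibre board 92 long (its x) x 60 wide (its y) x 6 thick, 40 g. Origin at the centre of its underside. Both sheets are alike and start flat on the desk among the modules.
- sheet2: Loose separator sheet: plain brown stiff fibre board 92 long (its x) x 60 wide (its y) x 6 thick, 40 g. Origin at the centre of its underside. Both sheets are alike and start flat on the desk among the modules.
- carrier1: Loose steel carrier standing on the desk, 200 g (2 or 3 present, all alike). Upright strip 8 thick (x), 36 wide (y), 188 tall, on a foot 6 thick, 60 wide, from x -60 to 20, with a 16 high front edge. Hook on the +x side (see its tip). Strip heights 148 to 188 are a bare grip tab, gripped across its 36 mm (along y). Origin: foot underside, below the strip; z up.
- carrier2: Loose steel carrier standing on the desk, 200 g (2 or 3 present, all alike). Upright strip 8 thick (x), 36 wide (y), 188 tall, on a foot 6 thick, 60 wide, from x -60 to 20, with a 16 high front edge. Hook on the +x side (see its tip). Strip heights 148 to 188 are a bare grip tab, gripped across its 36 mm (along y). Origin: foot underside, below the strip; z up.
- carrier3: Loose steel carrier standing on the desk, 200 g (2 or 3 present, all alike). Upright strip 8 thick (x), 36 wide (y), 188 tall, on a foot 6 thick, 60 wide, from x -60 to 20, with a 16 high front edge. Hook on the +x side (see its tip). Strip heights 148 to 188 are a bare grip tab, gripped across its 36 mm (along y). Origin: foot underside, below the strip; z up.
- carrier1_tip (a point): Middle of the underside of that carrier's hook tip, 22 behind (+x) and 112 above its origin; axes as the carrier's. The hook: a bridge 30 wide (y), heights 138 to 148, from the strip to x 26; the tip, x 18 to 26, hangs from it down to height 112. Mouth between strip and tip 14 wide.
- carrier2_tip (a point): Middle of the underside of that carrier's hook tip, 22 behind (+x) and 112 above its origin; axes as the carrier's. The hook: a bridge 30 wide (y), heights 138 to 148, from the strip to x 26; the tip, x 18 to 26, hangs from it down to height 112. Mouth between strip and tip 14 wide.
- carrier3_tip (a point): Middle of the underside of that carrier's hook tip, 22 behind (+x) and 112 above its origin; axes as the carrier's. The hook: a bridge 30 wide (y), heights 138 to 148, from the strip to x 26; the tip, x 18 to 26, hangs from it down to height 112. Mouth between strip and tip 14 wide.
- tray: Fixed grey packing tray: plate 130 long (x), 100 wide (y), 8 thick; origin under its centre. Four L-shaped corner posts, tops at 76, walls 6, leave a pocket 106 x 71 for the pile, long side along x; each long side is open for 86 mid-way (fingers), each short side for 39. Undersides in the pile, above the origin: modules 8, 36, 64; sheets 30, 58.
- rail: Fixed aluminium conveyor rail along its y, 360 long, between end posts 195 tall, 24 wide; -x side to the robot. Origin on the desk under the channel. Front plate x -21 to -15, heights 90 to 172: its top is the lip, 22 above the channel floor. Floor x -15 to 15, height 150. Back wall x 15 to 21, up to 190. Hung carriers keep in front of the plate, feet off the desk, leaning on it.
- rail_seat (a point): Centre of the channel floor's upper face, 150 above the desk, midway along the rail; axes as the rail's. A seated hook tip lies at height about 0 here; anywhere along the channel will do (carriers 110 to 115 apart leave room for three and for the fingers).
- call (a joint): Angle of the call lever: 0 to 0.15 at the start, leaning towards the robot (its -x); fully over, leaning away (+x), is 1.0. It stays where left; a light push near the tip moves it.
- call_tip (a point): Centre of the black knob (26 across) at the free end of the call lever, on a grey block 70 x 50 x 25 at the left rear. It swings about a level axis along its y, 22 above the desk and 80 from the knob: at 0 the knob is 38 to the robot's side (-x) of that axis, at 1.0 as far beyond it, always 92 to 102 above the desk. Axes: those of the lever.
- tape: Bystander: loose roll of clear tape, 60 across, 22 high; origin under its centre.
- cap: Bystander: loose grey cap, 32 across, 24 high, near the robot; origin under its centre.
Things that resemble listed ones, but are neither listed nor needed, are in the scene too. Leave any black or pink look-alike of the sheet1 alone.

How it is judged (in metres and radians):
On the way, in this order (a step that is already met when the one before it is completed fails the run):
1. all modules are piled in the tray with sheets between, and all carriers hang on the rail (horizontal distance between each of module1, module2, module3 and tray below 0.013 m and angle between the x axis of each of module1, module2, module3 and the x axis of tray, either way round below 0.15 rad and angle between each of module1, module2, module3's own z axis and vertical below 0.08 rad and (z of module1 in the frame of tray between 0.0055 and 0.0105 m or z of module1 in the frame of tray between 0.0335 and 0.0385 m or z of module1 in the frame of tray between 0.0615 and 0.0665 m) and (z of module2 in the frame of tray between 0.0055 and 0.0105 m or z of module2 in the frame of tray between 0.0335 and 0.0385 m or z of module2 in the frame of tray between 0.0615 and 0.0665 m) and (z of module3 in the frame of tray between 0.0055 and 0.0105 m or z of module3 in the frame of tray between 0.0335 and 0.0385 m or z of module3 in the frame of tray between 0.0615 and 0.0665 m) and (horizontal distance between sheet1 and tray above 0.09 m or (horizontal distance between sheet1 and tray below 0.012 m and angle between the x axis of sheet1 and the x axis of tray, either way round below 0.18 rad and z of sheet1 in the frame of tray between 0.0275 and 0.0325 m and z of any of module1, module2, module3 in the frame of tray above 0.033 m) or (horizontal distance between sheet1 and tray below 0.012 m and angle between the x axis of sheet1 and the x axis of tray, either way round below 0.18 rad and z of sheet1 in the frame of tray between 0.0555 and 0.0605 m and z of any of module1, module2, module3 in the frame of tray above 0.061 m)) and (horizontal distance between sheet2 and tray above 0.09 m or (horizontal distance between sheet2 and tray below 0.012 m and angle between the x axis of sheet2 and the x axis of tray, either way round below 0.18 rad and z of sheet2 in the frame of tray between 0.0275 and 0.0325 m and z of any of module1, module2, module3 in the frame of tray above 0.033 m) or (horizontal distance between sheet2 and tray below 0.012 m and angle between the x axis of sheet2 and the x axis of tray, either way round below 0.18 rad and z of sheet2 in the frame of tray between 0.0555 and 0.0605 m and z of any of module1, module2, module3 in the frame of tray above 0.061 m)) and z of carrier1_tip in the frame of rail_seat between -0.004 and 0.006 m and x of carrier1_tip in the frame of rail_seat between -0.015 and 0.015 m and y of carrier1_tip in the frame of rail_seat between -0.165 and 0.165 m and angle between each of carrier1, carrier2, carrier3's own z axis and vertical below 0.25 rad and z of carrier2_tip in the frame of rail_seat between -0.004 and 0.006 m and x of carrier2_tip in the frame of rail_seat between -0.015 and 0.015 m and y of carrier2_tip in the frame of rail_seat between -0.165 and 0.165 m and z of carrier3_tip in the frame of rail_seat between -0.004 and 0.006 m and x of carrier3_tip in the frame of rail_seat between -0.015 and 0.015 m and y of carrier3_tip in the frame of rail_seat between -0.165 and 0.165 m), for 0.2 s.
2. the call lever is swung over (value of joint call above 0.9 rad), for 0.2 s.
At the end, for the whole second after the job is handed in: Modules flat in one pile in the tray (13 mm, 0.15 rad), one sheet between each two (heights to 2.5 mm); sheets in the pile (12 mm, 0.18 rad) or 90 mm off; carriers hang, tips on the channel floor (-4 to +6 mm, within 165 mm of mid-rail), tilt under 0.25 rad; all at rest; lever past 0.85 rad (all of step 1 and linear speed of each of module1, module2, module3, carrier1, carrier2, carrier3 below 0.02 m/s and value of joint call above 0.85 rad); the robot touches nothing.
It fails at once if a carrier is tipped over (angle between any of carrier1, carrier2, carrier3's own z axis and vertical above 0.9 rad).
It fails at once if the tape roll or the cap is pushed more than 40 mm (distance of any of tape, cap from where it was at the start of the episode above 0.04 m).
Of module1, module2, module3 only 2 to 3 are there at a start; the rules pass over those that are not, and their reading is None.
Of carrier1, carrier2, carrier3 only 2 to 3 are there at a start; the rules pass over those that are not, and their reading is None.
At some moment in a run one of module1, module2, module3 may be knocked a few centimetres aside while the robot is not near it.
It also fails if it takes over 210 s, if anything falls off the work surface, if the arm or the gripper's body presses on something with over 40 N, if the wrist force passes 120 N, or if a joint passes its speed limit or range.

### The arm

A 6-joint arm with a two-finger parallel gripper is mounted at the origin on the work surface. World frame = base frame: x ahead of the robot, y to its left, z up, the work surface at z = 0. Lengths are in m, angles in degrees, forces in N, time in s.
With the tool pointing down it reaches from about 0.3 to 0.85 m from the base axis. Payload 4.2 kg.
Tool frame: the origin (TCP) lies midway between the tips of the shut fingers; the grasp point (between the pads) lies 19 mm behind it; z points along the fingers, y is the direction in which the jaws open and shut (so a half turn about z gives the same grasp; the last joint's range is limited). The gripper opens to 91 mm and grips with 3 to 60 N. Pads are 32 mm wide; open, the fingers measure 118 mm over their backs; the gripper's body (76 mm by 178 mm) begins 60 mm behind the grasp point.
Start: joints at [68.755, 18.312, 89.639, -0, 72.044, -1.146], TCP at [0.198, 0.54, 0.214] pointing down, gripper open.
Joint ranges: [-177.97, 177.97], [-48.28, 115.42], [12.27, 149.76], [-77.06, 257.06], [2.81, 150.46], [-146.56, 146.56]. Speed limits (degrees/s): [147.25, 147.25, 180, 180, 180, 180].

### API

Orientations are given as a 3x3 rotation matrix whose columns are the frame's x, y, z axes.
In Python, from workcell import ctrl gives the robot as it stands. The module is installed in compiled form; this text tells all that it offers.
- The arm moves only by the shell command python3 -m handwheel 'ROWS' [OPENING] [FORCE]. ROWS is JSON, a list that holds one entry, the list of rows, each a list of 6 numbers: the shift along the world's x, y, z in m, then the turn, a rotation vector about the world's x, y, z in degrees. A call has 1 to 20 rows; each row is the pose to reach, as a shift and turn from the pose commanded when the call began; what a row does not reach only later rows make up. A row lasts 1/8 s, in which the tool goes at most 62.5 mm and 10.7 degrees, less where a joint would pass 70% of its speed; a pose out of reach is approached as far as the arm can. A call with a gripper value outside its range is refused whole. OPENING is the opening, from 0 (shut) to 1 (fully open), set as the call begins (- or left out, the last holds). The fingers move at their own pace and stop on an object; FORCE is the grip in N (left out, the last holds). Time passes only in rows, so rows that repeat a pose let the fingers close. It gives the time, the measured TCP pose, the force and the opening at its end, in the units of the state.
- ctrl.sense(): the state, without advancing time (a new reading comes with each control period).
- ctrl.snapshot(name): name is "side" or "top"; returns the picture (384x512x3 uint8, blue, green, red); there is no depth.
- ctrl.calibration(name): a dict with "camera_matrix" (3x3 intrinsics, pixels), "k1" (the pictures are not rectified: a ray, as slopes to the right and down, at radius r is drawn at 1 + k1 r^2 times it, then the intrinsics apply), "origin" and "rotation" of the camera in the world. Camera axes: x right, y down, z forward; pixel columns grow to the right and rows downward; lengths in m; the calibration is good to about 2 mm. A picture is of the moment at which its call begins. calibration takes no time and is no camera call.
- ctrl.job_done(): hands the job in, once; it reports no verdict.
Trained networks look in the newest picture that a camera, given by its name, has taken for a name from the list of things; names that differ only in an ending like _2 or _b are one class to them, and where a whole thing is asked for, a point or a joint stands for the part that bears it (a point fixed in the world has none). Each returns a list of dicts, best first, with "confidence" (0 to 1); they miss things now and then, are a little off and sometimes report something else, mostly with a low value. They report only what shows in the picture. A call takes as long as a camera call. They do not tell look-alikes from the thing itself.
- ctrl.spot_in(camera, target): "position" ([x, y, z] in m, in world coordinates, good to about 4 mm: the middle of the surface that is visible of it).
The state is a dict: "time": time; "joint_positions": joint angles; "qd": joint speeds; "tau": joint torques, N m; "ee_pos": TCP position; "ee_rot": TCP orientation; "ft_force": force on the tool from outside, world axes, zero at the start; "wrist_torque": the same for the moment, N m; "width": finger opening in m.
Only numpy, scipy, OpenCV 4.12 (cv2) and the standard library are available. Lean on these libraries where they do the work, as an engineer would, in place of code of your own. Each camera call takes 0.05 s, during which the arm holds its last target. There are 200 camera calls.

## Working session

There is one attempt and no reset: what is moved stays moved. The work goes in short steps, Python scripts to look and compute and a shell command to move; the robot and the scene stay as the last step left them, time stands still between calls to the robot, and variables do not carry over. Pictures are saved under pics/ and viewed, about 12 in all and at most 16, crops included, and the job is handed in when it is done.

```bash
mkdir -p pics; cat > h.py <<'E'
from workcell import ctrl
import numpy as np, cv2
def snap(n,f=None):
    im=ctrl.snapshot(n)
    if f: cv2.imwrite('pics/'+f,im)
    return im
def proj(n,P):
    c=ctrl.calibration(n);R=np.array(c['rotation']);p=(np.atleast_2d(P)-np.array(c['origin']))@R
    s=p[:,:2]/p[:,2:];s=s*(1+c['k1']*(s**2).sum(1,keepdims=True))
    K=np.array(c['camera_matrix']);return s@K[:2,:2].T+K[:2,2]
def unproj(n,px,z):
    c=ctrl.calibration(n);R=np.array(c['rotation']);K=np.array(c['camera_matrix']);o=np.array(c['origin'])
    d=(np.atleast_2d(px)-K[:2,2])/np.array([K[0,0],K[1,1]]);s=d.copy()
    for _ in range(20): s=d/(1+c['k1']*(s**2).sum(1,keepdims=True))
    r=np.c_[s,np.ones(len(s))]@R.T
    return o+r*((z-o[2])/r[:,2:])
E
python3 - <<'E'
from h import *
for n in('top','side'):
    im=snap(n,n+'0.png');c=ctrl.calibration(n);print(n,np.round(c['origin'],3),np.round(c['rotation'],2).tolist(),c['k1'],c['camera_matrix'][0])
    for t in('module1','sheet1','carrier1','carrier1_tip','tray','rail','call_tip','tape','cap'):
        print(t,[(np.round(d['position'],3).tolist(),round(d['confidence'],2)) for d in ctrl.spot_in(n,t)])
a=cv2.imread('pics/top0.png');cv2.imwrite('pics/top0b.png',cv2.resize(a,(800,600),interpolation=cv2.INTER_CUBIC))
a=cv2.imread('pics/side0.png');cv2.imwrite('pics/side0b.png',cv2.resize(a,(800,600),interpolation=cv2.INTER_CUBIC))
E
```

```text
top [ 0.372 -0.003  1.142] [[-0.01, -1.0, 0.08], [-1.0, 0.01, -0.03], [0.02, -0.08, -1.0]] -0.04262398583590543 [365.57932086   0.         256.49909971]
module1 [([0.446, -0.404, 0.024], 0.9), ([0.579, -0.294, 0.018], 0.75), ([0.574, -0.168, 0.023], 0.66), ([0.443, 0.119, 0.005], 0.45)]
sheet1 [([0.436, -0.151, 0.008], 0.97), ([0.569, -0.399, 0.006], 0.92), ([0.275, -0.317, 0.007], 0.74), ([0.294, -0.472, 0.006], 0.71), ([0.44, -0.286, 0.008], 0.59)]
carrier1 [([0.436, 0.116, 0.001], 0.94), ([0.44, 0.392, 0.003], 0.65), ([0.454, 0.242, 0.002], 0.58), ([0.576, -0.164, 0.025], 0.53), ([0.58, -0.292, 0.021], 0.29)]
carrier1_tip [([0.441, 0.118, 0.007], 0.95)]
tray [([0.438, -0.014, 0.009], 0.58)]
rail [([0.625, 0.155, 0.15], 0.67), ([0.575, -0.166, 0.023], 0.28)]
call_tip []
tape [([0.556, 0.057, 0.021], 0.6)]
cap []
side [ 0.195 -0.951  1.046] [[0.96, -0.18, 0.2], [-0.27, -0.66, 0.7], [0.01, -0.73, -0.69]] -0.0667559178350217 [443.92894709   0.         256.4349234 ]
module1 [([0.441, -0.415, 0.027], 0.66), ([0.58, -0.296, 0.022], 0.64), ([0.572, -0.174, 0.024], 0.61)]
sheet1 [([0.438, -0.154, 0.008], 0.92), ([0.57, -0.395, 0.008], 0.84), ([0.293, -0.47, 0.002], 0.8), ([0.44, -0.289, 0.003], 0.73), ([0.282, -0.317, 0.007], 0.62)]
carrier1 [([0.458, 0.234, 0.033], 0.98), ([0.435, 0.38, 0.031], 0.88), ([0.443, 0.107, 0.007], 0.75)]
carrier1_tip [([0.449, 0.107, 0.006], 0.67)]
tray [([0.44, -0.018, 0.008], 0.86), ([0.628, 0.081, 0.149], 0.34)]
rail []
call_tip [([0.535, 0.443, 0.088], 0.39), ([0.443, -0.417, 0.026], 0.38)]
tape [([0.547, 0.049, 0.02], 0.71)]
cap []
```

View pics/top0b.png

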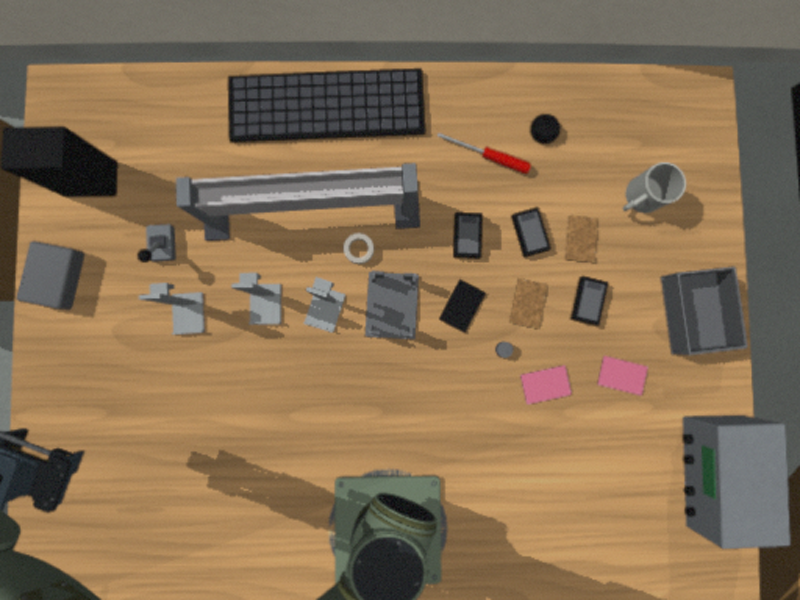

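View pics/side0b.png

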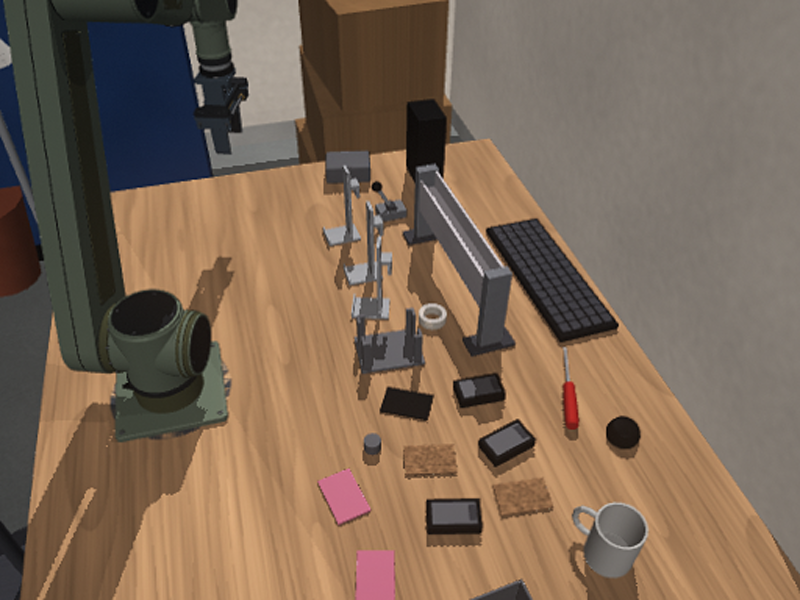

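```bash
cat > fit.py <<'E'
from h import *
from scipy.optimize import minimize
def box(x0,x1,y0,y1,z0,z1): return (np.array([x0,y0,z0]),np.array([x1,y1,z1]))
M=lambda v:[box(*(np.array(b)/1000)) for b in v]
MOD=M([(-45,45,-27.5,27.5,0,22)]);SH=M([(-46,46,-30,30,0,6)])
CAR=M([(-60,20,-30,30,0,6),(-60,-56,-30,30,0,16),(-4,4,-18,18,6,188),(4,26,-15,15,138,148),(18,26,-15,15,112,138)])
TR=M([(-65,65,-50,50,0,8)]+[(a,b,c,d,8,76) for s in(1,-1) for t in(1,-1) for a,b,c,d in[tuple(sorted((s*43,s*59)))+tuple(sorted((t*35.5,t*41.5))),tuple(sorted((s*53,s*59)))+tuple(sorted((t*19.5,t*41.5)))]])
RAIL=M([(-21,-15,-180,180,90,172),(-15,15,-180,180,140,150),(15,21,-180,180,140,190),(-21,21,180,204,0,195),(-21,21,-204,-180,0,195)])
def edges(model,p,cam,n=14):
    x,y,w,z=p;c,s=np.cos(w),np.sin(w);R=np.array([[c,-s,0],[s,c,0],[0,0,1]]);t=np.array([x,y,z]);o=np.array(cam['origin']);ol=(o-t)@R
    out=[]
    for a,b in model:
        for ax in range(3):
            i,j=[k for k in range(3) if k!=ax]
            for u in(0,1):
                for v in(0,1):
                    vis=((ol[i]>b[i]) if u else (ol[i]<a[i])) or ((ol[j]>b[j]) if v else (ol[j]<a[j]))
                    if not vis: continue
                    P=np.zeros((n,3));P[:,i]=(a,b)[u][i];P[:,j]=(a,b)[v][j];P[:,ax]=np.linspace(a[ax],b[ax],n);out.append(P@R.T+t)
    return np.array(out)
class Fit:
    def __init__(s,pref='',cams=('top','side'),ims=None):
        s.c={n:ctrl.calibration(n) for n in cams};s.im=ims or {n:snap(n) for n in cams};s.dt={}
        for n in cams:
            e=cv2.Canny(cv2.resize(s.im[n],None,fx=2,fy=2,interpolation=cv2.INTER_CUBIC),40,110)
            s.dt[n]=np.minimum(cv2.distanceTransform(255-e,cv2.DIST_L2,5)/2,5)
    def cost(s,m,p):
        r=[]
        for n in s.c:
            q=proj(n,edges(m,p,s.c[n]).reshape(-1,3))*2+.5
            r.append(cv2.remap(s.dt[n].astype(np.float32),q[:,0].astype(np.float32)[None],q[:,1].astype(np.float32)[None],1,borderValue=5).mean())
        return np.mean(r)
    def fit(s,m,x,y,z=0,w=0,wr=90,r=.02,st=.005):
        best=[]
        for W in np.arange(w-wr,w+wr+.1,5 if wr>5 else 1):
            for X in np.arange(x-r,x+r+1e-6,st):
                for Y in np.arange(y-r,y+r+1e-6,st): best.append((s.cost(m,(X,Y,np.radians(W),z)),X,Y,np.radians(W)))
        best.sort();B=None
        for b in best[:6]:
            o=minimize(lambda q:s.cost(m,(q[0],q[1],q[2]*10,z)),[b[1],b[2],b[3]/10],method='Nelder-Mead',options=dict(initial_simplex=[[b[1],b[2],b[3]/10],[b[1]+.004,b[2],b[3]/10],[b[1],b[2]+.004,b[3]/10],[b[1],b[2],b[3]/10+.006]]))
            if B is None or o.fun<B.fun:B=o
        return [round(B.x[0],4),round(B.x[1],4),round(np.degrees(B.x[2]*10),1)],round(B.fun,2)
    def draw(s,n,items,f,crop,k):
        x0,y0,x1,y1=crop;a=cv2.resize(s.im[n][y0:y1,x0:x1],None,fx=k,fy=k,interpolation=cv2.INTER_CUBIC)
        for m,p in items:
            for e in edges(m,(p[0],p[1],np.radians(p[2]),p[3] if len(p)>3 else 0),s.c[n],2):
                q=((proj(n,e)-[x0,y0]+.5)*k);cv2.line(a,*[tuple(int(v) for v in r) for r in q],(0,255,0),1)
        cv2.imwrite('pics/'+f,a)
E
cat > run1.py <<'E'
from fit import *
F=Fit(ims={n:cv2.imread(f'pics/{n}0.png') for n in('top','side')});it=[]
for nm,m,x,y,wr in [('A',MOD,.576,-.169,45),('B',MOD,.578,-.293,45),('C',MOD,.442,-.408,45),('s1',SH,.437,-.288,45),('s2',SH,.57,-.397,45),('bl',SH,.437,-.152,45),('tray',TR,.438,-.014,15),('c1',CAR,.455,.115,35),('c2',CAR,.455,.237,35),('c3',CAR,.45,.385,35)]:
    p,c=F.fit(m,x,y,wr=wr,r=.025 if m is CAR else .015);print(nm,p,c,flush=True);it.append((m,p))
p,c=F.fit(RAIL,.625,.16,wr=10,r=.025);print('rail',p,c);it.append((RAIL,p))
F.draw('top',it,'ov_top.png',(80,90,400,270),2.5)
F.draw('side',it,'ov_side.png',(190,80,390,360),2.1)
E
time python3 run1.py
```

```text
A [np.float64(0.5781), np.float64(-0.1652), np.float64(-3.8)] 0.57Traceback (most recent call last):
  File "run1.py", line 4, in <module>
    p,c=F.fit(m,x,y,wr=wr,r=.025 if m is CAR else .015);print(nm,p,c,flush=True);it.append((m,p))
        ~~~~~^^^^^^^^^^^^^^^^^^^^^^^^^^^^^^^^^^^^^^^^^^
  File "fit.py", line 37, in fit
    for Y in np.arange(y-r,y+r+1e-6,st): best.append((s.cost(m,(X,Y,np.radians(W),z)),X,Y,np.radians(W)))
                                                      ~~~~~~^^^^^^^^^^^^^^^^^^^^^^^^^
  File "fit.py", line 30, in cost
    q=proj(n,edges(m,p,s.c[n]).reshape(-1,3))*2+.5
      ~~~~^^^^^^^^^^^^^^^^^^^^^^^^^^^^^^^^^^^
  File "h.py", line 8, in proj
    c=ctrl.calibration(n);R=np.array(c['rotation']);p=(np.atleast_2d(P)-np.array(c['origin']))@R
ValueError: time passes only in moves, steps and waits

real	0m16.619s
user	0m7.032s
sys	0m2.137s
```

Too many calibration calls; cache it.

```bash
sed -i "s/c=ctrl.calibration(n);R/c=cal(n);R/" h.py; sed -i "s/^def snap/import functools\n@functools.lru_cache\ndef cal(n): return ctrl.calibration(n)\ndef snap/" h.py; sed -i 's/round(B.x\[0\],4)/round(float(B.x[0]),4)/;s/round(B.x\[1\],4)/round(float(B.x[1]),4)/;s/round(np.degrees(B.x\[2\]\*10),1)/round(float(np.degrees(B.x[2]*10)),1)/' fit.py
time python3 run1.py
```

```text
A [0.5781, -0.1652, -3.8] 0.57
B [0.5827, -0.2938, 14.9] 0.67
C [0.4439, -0.4075, -15.3] 0.62
s1 [0.4403, -0.2873, -10.1] 0.44
s2 [0.5716, -0.4005, -7.7] 0.34
bl [0.437, -0.1544, -28.0] 0.32
tray [0.4386, -0.0119, -4.3] 0.62
c1 [0.4527, 0.1156, -17.3] 0.5
c2 [0.4623, 0.241, 1.3] 0.63
c3 [0.4447, 0.3955, 2.7] 0.61
rail [0.6325, 0.1491, 3.1] 1.01
real	1m11.529s
user	1m9.879s
sys	0m0.174s
```

View pics/ov_top.png

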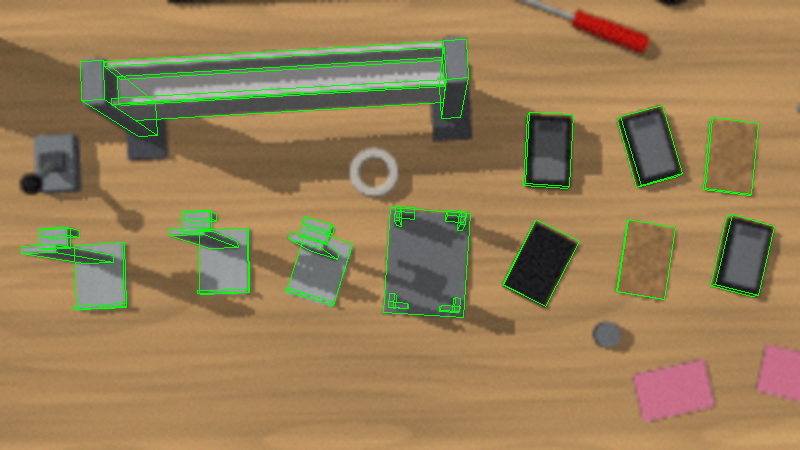

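View pics/ov_side.png

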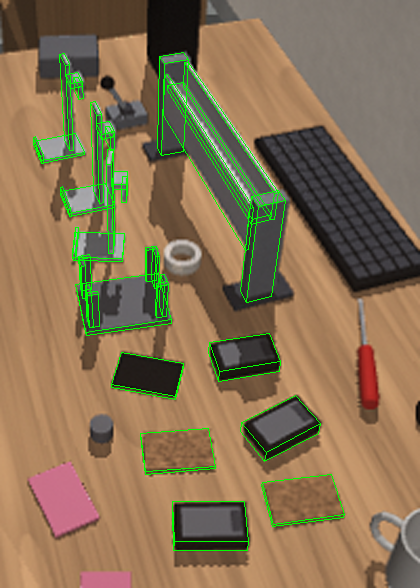

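```bash
cat > d.py <<'E'
import sys
from h import *
def delta(x,y,z,yaw,say=True):
    s=ctrl.sense();R=np.array(s['ee_rot']);cur=np.degrees(np.arctan2(R[1,1],R[0,1]))-90  # jaw axis dir vs +y
    t=(yaw-cur+90)%180-90
    if say:print('pos',np.round(s['ee_pos'],4),'jawyaw',round(cur,1),'F',np.round(s['ft_force'],1),'w',round(s['width'],4),'t',round(s['time'],1),'j',np.round(s['joint_positions'],0),'zax',np.round(R[:,2],3))
    print('shift',np.round(np.array([x,y,z])-s['ee_pos'],4),'turn',round(t,1))
def rail(xr,yr,a=3.1,o=(.6325,.1491)):
    c,s=np.cos(np.radians(a)),np.sin(np.radians(a));return o[0]+c*xr-s*yr,o[1]+s*xr+c*yr
if __name__=='__main__': delta(*map(float,sys.argv[1:5]))
E
python3 d.py .4527 .1156 .152 -17.3; python3 -c "
from d import *
for y in(-112,0,112):print(np.round(rail(-.029,y/1000),4))"
```

```text
pos [0.1976 0.54   0.214 ] jawyaw -20.1 F [ 0.3 -0.  -0.5] w 0.0907 t 1.0 j [69. 18. 90. -0. 72. -1.] zax [ 0.  0. -1.]
shift [ 0.2551 -0.4244 -0.062 ] turn 2.8
[0.6096 0.0357]
[0.6035 0.1475]
[0.5975 0.2594]
```

```bash
python3 -m handwheel '[[[0.02,0,0.05,0,0,0],[0.255,-0.424,0.05,0,0,2.8],[0.255,-0.424,0.05,0,0,2.8],[0.255,-0.424,0.05,0,0,2.8],[0.255,-0.424,0.05,0,0,2.8],[0.255,-0.424,0.05,0,0,2.8],[0.255,-0.424,0.05,0,0,2.8],[0.255,-0.424,0.05,0,0,2.8],[0.255,-0.424,0.05,0,0,2.8],[0.255,-0.424,0.05,0,0,2.8],[0.255,-0.424,0.05,0,0,2.8],[0.255,-0.424,0.05,0,0,2.8]]]' 1 20; python3 d.py .4527 .1156 .152 -17.3; python3 - <<'E'
from fit import *
F=Fit();
for z in ('top','side'):
    G=F
it=[(CAR,(.4527,.1156,-17.3))]
F.draw('side',it,'s1.png',(200,80,330,240),4)
F.draw('top',it,'t1.png',(100,120,300,230),4)
E
```

```text
time: 2.5
ee_pos: [0.4521, 0.117, 0.264]
ee_rot: [[-0.955, 0.296, -0.0], [0.296, 0.955, 0.0], [0.0, 0.0, -1.0]]
ft_force: [-0.1, -0.1, -0.2]
width: 0.0912
pos [0.4521 0.117  0.264 ] jawyaw -17.2 F [-0.1 -0.1 -0.2] w 0.0912 t 2.5 j [ 13.   7.  98.   0.  76. -60.] zax [-0.  0. -1.]
shift [ 0.0006 -0.0014 -0.112 ] turn -0.1
```

View pics/s1.png

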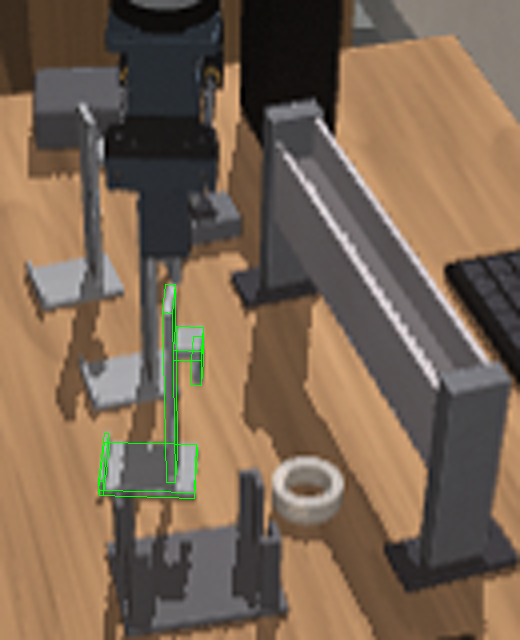

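```bash
python3 -m handwheel '[[[0,-0.001,-0.06,0,0,0],[0,-0.001,-0.09,0,0,0],[0,-0.001,-0.112,0,0,0],[0,-0.001,-0.112,0,0,0],[0,-0.001,-0.112,0,0,0]]]' 1 20 | tail -2;  python3 -m handwheel '[[[0,0,0,0,0,0],[0,0,0,0,0,0],[0,0,0,0,0,0],[0,0,0,0,0,0],[0,0,0,0,0,0],[0,0,0,0,0,0],[0,0,0.02,0,0,0],[0,0,0.05,0,0,0],[0,0,0.09,0,0,0],[0,0,0.09,0,0,0]]]' 0 20; python3 d.py .6096 .0357 .242 3.1
```

```text
ft_force: [0.7, -0.6, 0.7]
width: 0.0912
time: 4.47
ee_pos: [0.4543, 0.1154, 0.2444]
ee_rot: [[-0.955, 0.297, 0.006], [0.297, 0.955, 0.001], [-0.005, 0.003, -1.0]]
ft_force: [0.2, 0.7, -1.4]
width: 0.0361
pos [0.4543 0.1154 0.2444] jawyaw -17.3 F [ 0.2  0.7 -1.4] w 0.0361 t 4.5 j [ 13.   7. 100.   0.  72. -60.] zax [ 0.006  0.001 -1.   ]
shift [ 0.1553 -0.0797 -0.0024] turn 20.4
```

```bash
python3 -m handwheel '[[[0.03,-0.04,0,0,0,8],[0.07,-0.08,0,0,0,16],[0.12,-0.08,0,0,0,20.4],[0.155,-0.08,0,0,0,20.4],[0.155,-0.08,0,0,0,20.4],[0.155,-0.08,0,0,0,20.4],[0.155,-0.08,0,0,0,20.4]]]'; python3 d.py .6096 .0357 .190 3.1; cat > look.py <<'E'
from fit import *
import sys
x,y,w,z=map(float,sys.argv[1:5]);F=Fit()
print(F.fit(CAR,x,y,z=z,w=w,wr=4,r=.006,st=.003), F.cost(CAR,(x,y,np.radians(w),z)))
for n in('top','side'):
    q=proj(n,[[x,y,z+.13]])[0].astype(int);q=np.clip(q,[50,50],[512-50,384-50])
    F.draw(n,[(CAR,(x,y,w,z))],f'{sys.argv[5]}{n}.png',(q[0]-50,q[1]-50,q[0]+50,q[1]+50),4)
a=np.hstack([cv2.imread(f'pics/{sys.argv[5]}{n}.png') for n in('top','side')]);cv2.imwrite(f'pics/{sys.argv[5]}.png',a)
E
python3 look.py .6096 .0357 3.1 .091 r1
```

```text
time: 5.35
ee_pos: [0.6063, 0.0352, 0.2419]
ee_rot: [[-0.999, -0.054, -0.001], [-0.054, 0.999, 0.0], [0.001, 0.0, -1.0]]
ft_force: [1.2, -0.1, -1.7]
width: 0.0357
pos [0.6063 0.0352 0.2419] jawyaw 3.1 F [ 1.2 -0.1 -1.7] w 0.0357 t 5.3 j [  2.  20.  82.   0.  77. -91.] zax [-0.001  0.    -1.   ]
shift [ 0.0033  0.0005 -0.0519] turn -0.0
([0.5964, 0.0347, -1.0], np.float64(0.92)) 1.6753299
```

View pics/r1.png

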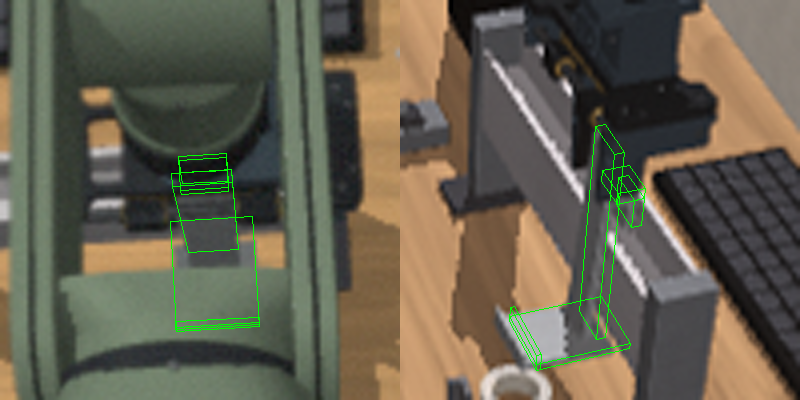

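```bash
sed -i 's/    x,y,w,z=p;c,s=np.cos(w),np.sin(w);R=np.array(\[\[c,-s,0\],\[s,c,0\],\[0,0,1\]\])/    x,y,w,z=p[:4];c,s=np.cos(w),np.sin(w);R=np.array([[c,-s,0],[s,c,0],[0,0,1]])\n    if len(p)>4: c,s=np.cos(p[4]),np.sin(p[4]);R=R@np.array([[c,0,s],[0,1,0],[-s,0,c]])/' fit.py
cat > pit.py <<'E'
# fit carrier in grip: args: x y(yaw fixed) w z name ; free x,z,pitch
from fit import *
import sys
x,y,w,z=map(float,sys.argv[1:5]);F=Fit(cams=('side',));wr=np.radians(w)
bad=lambda dx,dz,p:F.cost(CAR,(x+dx,y,wr,z+dz,p))
g=sorted((bad(a,b,c),a,b,c) for a in np.arange(-.014,.0141,.002) for b in np.arange(-.006,.0061,.002) for c in np.radians(np.arange(-12,13,2)))
o=min((minimize(lambda q:bad(q[0],q[1],q[2]*10),[k[1],k[2],k[3]/10],method='Nelder-Mead',options=dict(initial_simplex=[[k[1],k[2],k[3]/10],[k[1]+.002,k[2],k[3]/10],[k[1],k[2]+.002,k[3]/10],[k[1],k[2],k[3]/10+.003]])) for k in g[:5]),key=lambda o:o.fun)
P=(x+o.x[0],y,w,z+o.x[1]);p=o.x[2]*10
tip=np.array([.022,.112]);c,s=np.cos(p),np.sin(p)
print('carrier',np.round(P,4),'pitch',round(np.degrees(p),1),'cost',round(o.fun,2),'tip fwd',round(P[0]+(c*.022+s*.112)*np.cos(wr),4),'tip z',round(P[3]-s*.022+c*.112,4))
q=proj('side',[[x,y,z+.1]])[0].astype(int);x0,y0=q-60
a=cv2.resize(F.im['side'][y0:y0+120,x0:x0+120],None,fx=4,fy=4,interpolation=cv2.INTER_CUBIC);b=a.copy()
for e in edges(CAR,(P[0],y,wr,P[3],p),F.c['side'],2):
    cv2.line(b,*[tuple(int(v) for v in r) for r in (proj('side',e)-[x0,y0]+.5)*4],(0,255,0),1)
cv2.imwrite(f'pics/{sys.argv[5]}.png',cv2.resize(np.hstack([a,b]),(800,400)))
E
python3 pit.py .6075 .0355 3.1 .091 p1; python3 d.py .6096 .0357 .19 3.1
```

```text
carrier [0.5993 0.0355 3.1    0.0922] pitch -7.9 cost 0.59 tip fwd 0.6058 tip z 0.2062
pos [0.6069 0.0351 0.2425] jawyaw 3.1 F [-0.3 -0.8 -2.8] w 0.0359 t 5.5 j [  2.  20.  82.   0.  77. -91.] zax [ 0.001  0.    -1.   ]
shift [ 0.0027  0.0006 -0.0525] turn -0.0
```

View pics/p1.png

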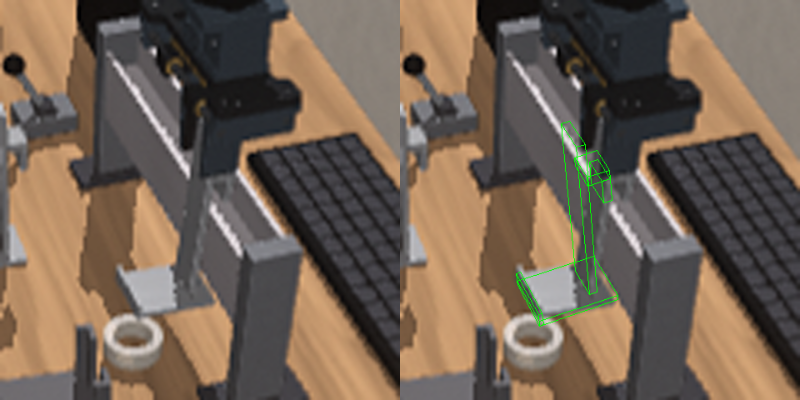

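```bash
python3 -m handwheel '[[[-0.04,0,0,0,0,0],[-0.09,0.04,0,0,0,0],[-0.13,0.08,0,0,0,0],[-0.13,0.08,-0.04,0,0,0],[-0.13,0.08,-0.07,0,0,0],[-0.13,0.08,-0.08,0,0,0],[-0.13,0.08,-0.084,0,0,0],[-0.13,0.08,-0.087,0,0,0],[-0.13,0.08,-0.089,0,0,0],[-0.13,0.08,-0.091,0,0,0],[-0.13,0.08,-0.091,0,0,0]]]' - 5;  python3 -m handwheel '[[[0,0,0,0,0,0],[0,0,0,0,0,0],[0,0,0,0,0,0],[0,0,0,0,0,0]]]' 0.55 20;python3 look.py .477 .1155 3.1 0 q1
```

```text
time: 6.88
ee_pos: [0.4795, 0.1151, 0.1534]
ee_rot: [[-0.999, -0.054, 0.005], [-0.054, 0.999, 0.001], [-0.005, 0.001, -1.0]]
ft_force: [-0.8, -1.1, 4.3]
width: 0.0359
time: 7.38
ee_pos: [0.4776, 0.115, 0.1509]
ee_rot: [[-0.999, -0.054, -0.0], [-0.054, 0.999, 0.0], [0.0, 0.0, -1.0]]
ft_force: [0.4, 0.0, 0.1]
width: 0.0504Traceback (most recent call last):
  File "look.py", line 4, in <module>
    print(F.fit(CAR,x,y,z=z,w=w,wr=4,r=.006,st=.003), F.cost(CAR,(x,y,np.radians(w),z)))
          ~~~~~^^^^^^^^^^^^^^^^^^^^^^^^^^^^^^^^^^^^^
  File "fit.py", line 38, in fit
    for Y in np.arange(y-r,y+r+1e-6,st): best.append((s.cost(m,(X,Y,np.radians(W),z)),X,Y,np.radians(W)))
                                                      ~~~~~~^^^^^^^^^^^^^^^^^^^^^^^^^
  File "fit.py", line 31, in cost
    q=proj(n,edges(m,p,s.c[n]).reshape(-1,3))*2+.5
             ~~~~~^^^^^^^^^^^^
  File "fit.py", line 18, in edges
    vis=((ol[i]>b[i]) if u else (ol[i]<a[i])) or ((ol[j]>b[j]) if v else (ol[j]<a[j]))
                                 ^^
UnboundLocalError: cannot access local variable 'ol' where it is not associated with a value
```

```bash
sed -i 's/\[-s,0,c\]\]);t=np/[-s,0,c]])\n    t=np/' fit.py; python3 pit.py .4776 .115 3.1 0 q1; python3 pit.py .4727 .115 3.1 0 q1
```

```text
carrier [4.688e-01 1.150e-01 3.100e+00 1.200e-03] pitch -10.7 cost 0.52 tip fwd 0.4697 tip z 0.1153
carrier [0.4706 0.115  3.1    0.0035] pitch -11.5 cost 0.52 tip fwd 0.4698 tip z 0.1176
```

View pics/q1.png

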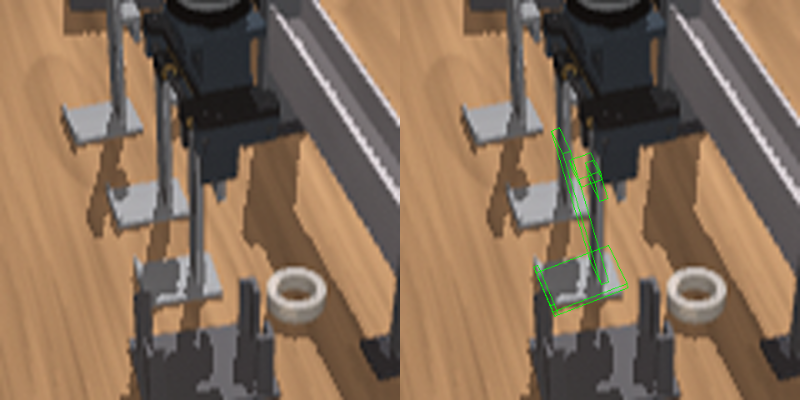

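```bash
cat > foot.py <<'E'
from fit import *
import sys
FT=M([(-60,20,-30,30,0,6),(-60,-56,-30,30,0,16),(-4,4,-18,18,6,100)])
x,y,w,z=map(float,sys.argv[1:5])
F=Fit(cams=('side',))
print(F.fit(FT,x,y,z=z,w=w,wr=2,r=.012,st=.002)); 
o=minimize(lambda q:F.cost(FT,(q[0],y,np.radians(w),z)),[x],method='Nelder-Mead',options=dict(initial_simplex=[[x-.006],[x+.004]]));print('x only',o.x,o.fun)
E
python3 foot.py .474 .115 3.1 0; python3 d.py .4736 .115 .152 3.1
```

```text
([0.467, 0.1157, 3.1], np.float64(0.48))
x only [0.46686719] 0.48752936720848083
pos [0.4776 0.115  0.1509] jawyaw 3.1 F [-0.3 -0.8  0. ] w 0.05 t 7.6 j [ 12.  14. 106.   0.  60. -81.] zax [-0.  0. -1.]
shift [-0.004  -0.      0.0011] turn -0.0
```

```bash
python3 -m handwheel '[[[-0.0105,0.0005,0.001,0,0,0],[-0.0105,0.0005,0.001,0,0,0],[-0.0105,0.0005,0.001,0,0,0]]]' 0.55 20 | head -2;  python3 -m handwheel '[[[0,0,0,0,0,0],[0,0,0,0,0,0],[0,0,0,0,0,0],[0,0,0,0,0,0],[0,0,0.02,0,0,0],[0,0,0.05,0,0,0],[0,0,0.072,0,0,0],[0.03,-0.04,0.072,0,0,0],[0.06,-0.08,0.072,0,0,0],[0.09,-0.08,0.072,0,0,0],[0.115,-0.08,0.072,0,0,0],[0.115,-0.08,0.072,0,0,0],[0.115,-0.08,0.072,0,0,0]]]' 0 30; python3 d.py .6096 .0357 .19 3.1; python3 foot.py .582 .0355 3.1 .072
```

```text
time: 8.0
ee_pos: [0.4671, 0.1155, 0.1521]
time: 9.62
ee_pos: [0.581, 0.0356, 0.2234]
ee_rot: [[-0.999, -0.054, -0.002], [-0.054, 0.999, 0.0], [0.002, 0.0, -1.0]]
ft_force: [0.6, -0.6, -2.1]
width: 0.0352
pos [0.581  0.0356 0.2234] jawyaw 3.1 F [ 0.6 -0.6 -2.1] w 0.0352 t 9.6 j [  2.  19.  88.   0.  74. -91.] zax [-0.002  0.    -1.   ]
shift [ 0.0286  0.0001 -0.0334] turn -0.0
([0.5579, 0.0331, -5.4], np.float64(0.61))
x only [0.55662012] 0.8247887492179871
```

```bash
cat > v.py <<'E'
from fit import *
import sys
n=sys.argv[1];f=sys.argv[2];x0,y0,x1,y1=map(int,sys.argv[3].split(','));k=float(sys.argv[4])
F=Fit(cams=(n,));it=[(CAR,tuple(map(float,a.split(',')))) for a in sys.argv[5:]]
F.draw(n,it,f,(x0,y0,x1,y1),k)
E
python3 v.py side v9.png 220,100,350,230 5 .581,.0356,3.1,.0715
```

```text
(no output)
```

View pics/v9.png

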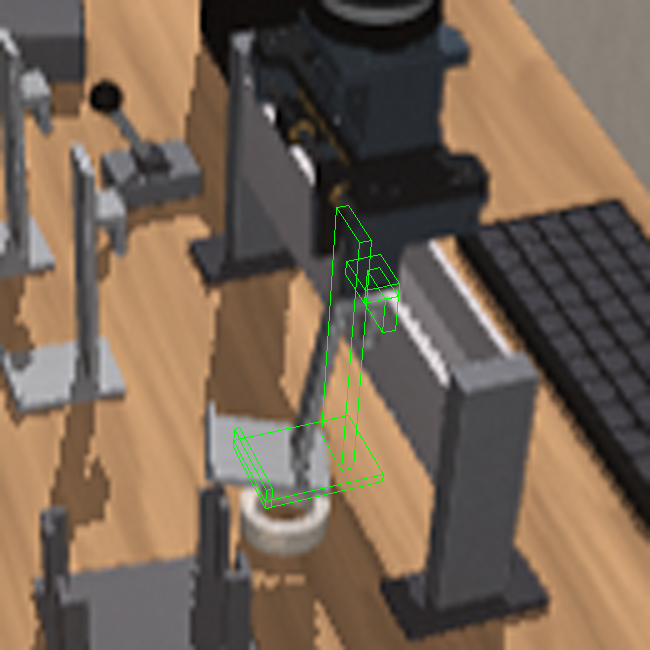

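```bash
python3 -m handwheel '[[[-0.02,0.01,0,0,0,0],[-0.05,0.03,0,0,0,0],[-0.08,0.06,0,0,0,0],[-0.105,0.08,0,0,0,0],[-0.115,0.08,-0.02,0,0,0],[-0.115,0.08,-0.04,0,0,0],[-0.115,0.08,-0.054,0,0,0],[-0.115,0.08,-0.058,0,0,0],[-0.115,0.08,-0.062,0,0,0],[-0.115,0.08,-0.066,0,0,0],[-0.115,0.08,-0.069,0,0,0],[-0.115,0.08,-0.072,0,0,0],[-0.115,0.08,-0.072,0,0,0]]]' - 30;  python3 -m handwheel '[[[0,0,0,0,0,0],[0,0,0,0,0,0],[0,0,0,0,0,0],[0,0,0,0,0,0]]]' 0.55 60;python3 foot.py .465 .1155 3.1 0; python3 d.py .467 .1155 .152 3.1
```

```text
time: 11.35
ee_pos: [0.4702, 0.1159, 0.1557]
ee_rot: [[-0.999, -0.054, 0.008], [-0.054, 0.999, 0.002], [-0.008, 0.001, -1.0]]
ft_force: [-1.6, -2.3, 15.5]
width: 0.035
time: 11.85
ee_pos: [0.4669, 0.1155, 0.1517]
ee_rot: [[-0.999, -0.054, -0.001], [-0.054, 0.999, -0.0], [0.001, -0.0, -1.0]]
ft_force: [-0.3, 1.3, 0.7]
width: 0.05
([0.4463, 0.1207, 0.1], np.float64(0.56))
x only [0.47364844] 1.274786353111267
pos [0.467  0.1155 0.1517] jawyaw 3.1 F [0.4 0.5 0.1] w 0.0501 t 11.9 j [ 13.  13. 107.   0.  60. -81.] zax [-0.001 -0.    -1.   ]
shift [0.     0.     0.0003] turn -0.0
```

```bash
python3 foot.py .448 .1185 2 0;python3 v.py side v10.png 190,90,290,220 5 .4463,.1207,0.1
```

```text
([0.4461, 0.1203, 0.2], np.float64(0.56))
x only [0.44629687] 0.6111940145492554
```

View pics/v10.png

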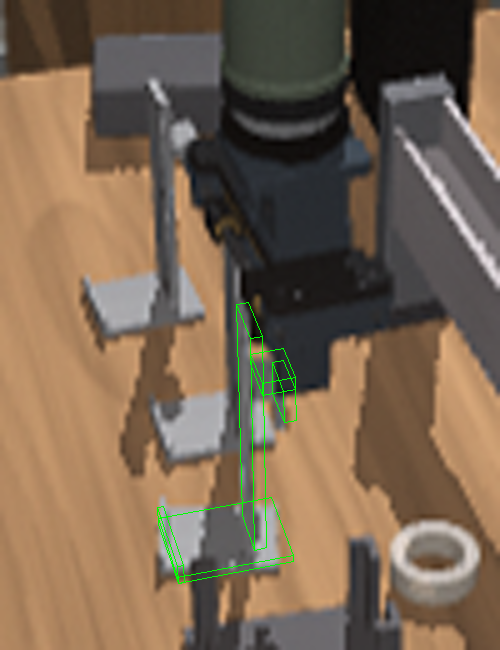

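```bash
python3 -m handwheel '[[[0,0,0.04,0,0,0],[0,0,0.1,0,0,0],[0,-0.06,0.13,0,0,0],[0,-0.12,0.13,0,0,0],[0,-0.18,0.13,0,0,0],[0,-0.24,0.13,0,0,0],[-0.04,-0.3,0.13,0,0,0],[-0.04,-0.3,0.13,0,0,0]]]' 0.55 60 | head -2; python3 - <<'E'
from fit import *
F=Fit();p,c=F.fit(CAR,.448,.117,wr=12,r=.02,st=.004);print(p,c)
F.draw('side',[(CAR,p)],'v11.png',(190,90,290,220),5)
cv2.imwrite('pics/side_b.png',F.im['side']);cv2.imwrite('pics/top_b.png',F.im['top'])
E
python3 d.py .4527 .1156 .152 0
```

```text
time: 13.0
ee_pos: [0.4253, -0.187, 0.2818]
[0.4389, 0.1177, -12.9] 0.54
pos [ 0.4267 -0.185   0.282 ] jawyaw 3.0 F [ 0.1  1.  -0.4] w 0.0503 t 13.1 j [ -25.    6.   96.    0.   78. -118.] zax [ 0.     0.001 -1.   ]
shift [ 0.026   0.3006 -0.13  ] turn -3.0
```

```bash
python3 -m handwheel '[[[0,0.06,0,0,0,-6],[0.012,0.12,0,0,0,-12],[0.012,0.18,0,0,0,-15.9],[0.012,0.24,0,0,0,-15.9],[0.012,0.303,0,0,0,-15.9],[0.012,0.303,0,0,0,-15.9],[0.012,0.303,-0.05,0,0,-15.9],[0.012,0.303,-0.1,0,0,-15.9],[0.012,0.303,-0.137,0,0,-15.9],[0.012,0.303,-0.137,0,0,-15.9],[0.012,0.303,-0.137,0,0,-15.9]]]' 0.8 60 | head -2; python3 d.py .4389 .1177 .145 -12.9;  python3 -m handwheel '[[[0,0,0,0,0,0],[0,0,0,0,0,0],[0,0,0,0,0,0],[0,0,0,0,0,0],[0,0,0,0,0,0],[0,0,0,0,0,0]]]' 0 60;python3 -m handwheel '[[[0,0,0.005,0,0,0],[0,0,0.015,0,0,0],[0,0,0.03,0,0,0],[0,0,0.05,0,0,0],[0,0,0.065,0,0,0],[0,0,0.072,0,0,0],[0,0,0.072,0,0,0],[0,0,0.072,0,0,0]]]' 0 60; python3 foot.py .4389 .1177 -12.9 .072; python3 d.py .6096 .0357 .217 3.1
```

```text
time: 14.48
ee_pos: [0.4402, 0.1188, 0.1464]
pos [0.4402 0.1188 0.1464] jawyaw -12.8 F [-0.5  0.3  0.2] w 0.073 t 14.5 j [ 14.  11. 111.   0.  58. -64.] zax [ 0.003  0.001 -1.   ]
shift [-0.0013 -0.0011 -0.0014] turn -0.1
time: 15.22
ee_pos: [0.4392, 0.1185, 0.1451]
ee_rot: [[-0.975, 0.222, 0.0], [0.222, 0.975, 0.0], [-0.0, 0.0, -1.0]]
ft_force: [0.0, -0.1, 2.3]
width: 0.0355
time: 16.23
ee_pos: [0.4387, 0.1184, 0.2164]
ee_rot: [[-0.975, 0.222, -0.001], [0.222, 0.975, -0.0], [0.001, -0.0, -1.0]]
ft_force: [0.0, -0.0, -1.8]
width: 0.0352
([0.4408, 0.1173, -13.3], np.float64(0.32))
x only [0.44079062] 0.3307623565196991
pos [0.4386 0.1184 0.2163] jawyaw -12.8 F [ 1.1  0.7 -2. ] w 0.0355 t 16.3 j [ 14.   7. 104.   0.  69. -64.] zax [-0.002 -0.    -1.   ]
shift [ 0.171  -0.0827  0.0007] turn 15.9
```

```bash
python3 -m handwheel '[[[0.003,-0.004,0,0,0,1],[0.01,-0.012,0,0,0,3],[0.02,-0.025,0,0,0,5.5],[0.035,-0.04,0,0,0,8],[0.05,-0.055,0,0,0,11],[0.065,-0.068,0,0,0,14],[0.08,-0.076,0,0,0,15.9],[0.095,-0.081,0,0,0,15.9],[0.108,-0.0825,0,0,0,15.9],[0.117,-0.0825,0,0,0,15.9],[0.12,-0.0825,0,0,0,15.9],[0.12,-0.0825,0,0,0,15.9]]]' 0 60|head -2; python3 foot.py .559 .0355 3.1 .0718; python3 d.py .6096 .0357 .217 3.1
```

```text
time: 17.77
ee_pos: [0.5591, 0.0356, 0.2169]
([0.5422, 0.0449, -1.5], np.float64(0.8))
x only [0.5370625] 0.8471590876579285
pos [0.5589 0.0357 0.217 ] jawyaw 3.1 F [-0.7  0.2 -1.8] w 0.0351 t 17.8 j [  2.  17.  91.  -0.  72. -91.] zax [-0. -0. -1.]
shift [0.0507 0.     0.    ] turn 0.0
```

```bash
python3 -m handwheel '[[[0,0,0.015,0,0,0],[0,0.01,0.03,0,0,0],[-0.01,0.03,0.03,0,0,0],[-0.03,0.055,0.03,0,0,0],[-0.05,0.08,0.03,0,0,0],[-0.07,0.09,0.03,0,0,0],[-0.085,0.095,0.03,0,0,0],[-0.09,0.095,0.01,0,0,0],[-0.09,0.095,-0.02,0,0,0],[-0.09,0.095,-0.04,0,0,0],[-0.09,0.095,-0.05,0,0,0],[-0.09,0.095,-0.055,0,0,0],[-0.09,0.095,-0.055,0,0,0]]]' - 60 | head -2
python3 -m handwheel '[[[0,0,-0.002,0,0,0],[0,0,-0.004,0,0,0],[0,0,-0.006,0,0,0],[0,0,-0.008,0,0,0],[0,0,-0.01,0,0,0],[0,0,-0.012,0,0,0],[0,0,-0.014,0,0,0],[0,0,-0.016,0,0,0],[0,0,-0.016,0,0,0]]]' - 8;  python3 -m handwheel '[[[0,0,0,0,0,0],[0,0,0,0,0,0],[0,0,0,0,0,0],[0,0,0.04,0,0,0],[0,0,0.1,0,0,0],[0,-0.06,0.13,0,0,0],[0,-0.12,0.13,0,0,0],[0,-0.18,0.13,0,0,0],[0,-0.24,0.13,0,0,0],[-0.04,-0.3,0.13,0,0,0],[-0.04,-0.34,0.13,0,0,0],[-0.04,-0.34,0.13,0,0,0]]]' 0.7 60 | head -2; cat > cfit.py <<'E'
from fit import *
import sys
F=Fit();x,y,w,wr,r=map(float,sys.argv[1:6]);p,c=F.fit(CAR,x,y,w=w,wr=wr,r=r,st=.004);print(p,c)
E
python3 cfit.py .455 .13 0 12 .024; python3 d.py .45 .13 .145 0
```

```text
time: 19.45
ee_pos: [0.4693, 0.1309, 0.1623]
time: 20.58
ee_pos: [0.4705, 0.1311, 0.1476]
ee_rot: [[-0.999, -0.054, 0.004], [-0.054, 0.999, 0.001], [-0.004, 0.0, -1.0]]
ft_force: [1.1, -0.6, 6.9]
width: 0.0364
time: 22.08
ee_pos: [0.4284, -0.2115, 0.2757]
[0.447, 0.124, 4.4] 0.64
pos [ 0.4289 -0.2089  0.2757] jawyaw 3.0 F [0.5 0.1 0. ] w 0.064 t 22.2 j [ -27.    7.   95.    0.   77. -120.] zax [-0.     0.001 -1.   ]
shift [ 0.0211  0.3389 -0.1307] turn -3.0
```

```bash
python3 cfit.py .452 .13 4 6 .012; python3 v.py side v11.png 190,90,290,220 4 .447,.124,4.4,0; python3 v.py top v11t.png 170,110,270,240 4 .447,.124,4.4,0; python3 -c "
import cv2,numpy as np;cv2.imwrite('pics/v11.png',np.hstack([cv2.imread('pics/v11.png'),cv2.imread('pics/v11t.png')]))"
```

```text
[0.4451, 0.1236, 4.1] 0.61
```

View pics/v11.png

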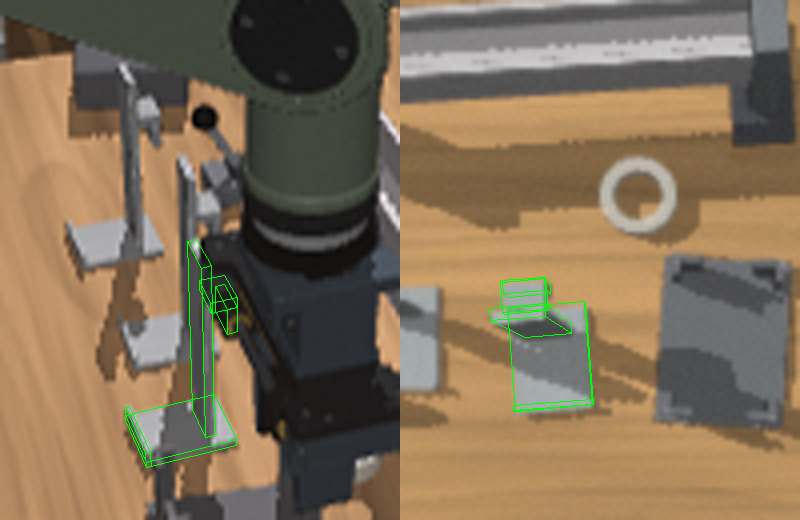

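```bash
python3 -m handwheel '[[[0,0.06,0,0,0,1.2],[0.017,0.12,0,0,0,1.2],[0.017,0.18,0,0,0,1.2],[0.017,0.24,0,0,0,1.2],[0.017,0.30,0,0,0,1.2],[0.017,0.333,0,0,0,1.2],[0.017,0.333,0,0,0,1.2],[0.017,0.333,-0.05,0,0,1.2],[0.017,0.333,-0.1,0,0,1.2],[0.017,0.333,-0.131,0,0,1.2],[0.017,0.333,-0.131,0,0,1.2],[0.017,0.333,-0.131,0,0,1.2]]]' 0.8 60 | head -2; python3 -m handwheel '[[[0,0,0,0,0,0],[0,0,0,0,0,0],[0,0,0,0,0,0],[0,0,0,0,0,0],[0,0,0,0,0,0],[0,0,0,0,0,0]]]' 0 60|tail -2;python3 -m handwheel '[[[0,0,0.005,0,0,0],[0,0,0.015,0,0,0],[0,0,0.03,0,0,0],[0,0,0.05,0,0,0],[0,0,0.065,0,0,0],[0.003,0,0.072,0,0,0],[0.01,0,0.072,0,0,0],[0.02,0,0.072,0,0,0],[0.035,0,0.072,0,0,0],[0.055,0,0.072,0,0,0],[0.075,0,0.072,0,0,0],[0.095,0,0.072,0,0,0],[0.107,-0.004,0.072,0,0,0],[0.11,-0.012,0.072,0,0,0],[0.112,-0.028,0.072,0,0,-0.5],[0.112,-0.05,0.072,0,0,-1],[0.112,-0.07,0.072,0,0,-1],[0.112,-0.084,0.072,0,0,-1],[0.112,-0.088,0.072,0,0,-1],[0.112,-0.088,0.072,0,0,-1]]]' 0 60;  python3 foot.py .558 .0358 3.1 .072; python3 d.py .6096 .0357 .217 3.1
```

```text
time: 23.88
ee_pos: [0.4471, 0.1239, 0.1463]
ft_force: [0.6, 0.5, 2.3]
width: 0.0356
time: 27.12
ee_pos: [0.5591, 0.035, 0.2176]
ee_rot: [[-0.998, -0.057, 0.003], [-0.057, 0.998, -0.001], [-0.003, -0.001, -1.0]]
ft_force: [2.9, -0.0, -1.6]
width: 0.0355
([0.5608, 0.0362, 2.0], np.float64(0.44))
x only [0.56086719] 0.4467483460903168
pos [0.5591 0.0352 0.2176] jawyaw 3.3 F [ 3.1 -1.5 -1.1] w 0.0351 t 27.2 j [  2.  17.  91.  -0.  72. -91.] zax [ 0.003 -0.001 -1.   ]
shift [ 0.0505  0.0005 -0.0006] turn -0.2
```

```bash
python3 -m handwheel '[[[0.003,0,0,0,0,0],[0.01,0,0,0,0,0],[0.02,0,0,0,0,0],[0.03,0,0,0,0,0],[0.04,0,0,0,0,0],[0.046,0,0,0,0,0],[0.049,0.0005,0,0,0,0],[0.049,0.0005,0,0,0,0],[0.049,0.0005,0,0,0,0]]]' 0 60;  python3 foot.py .609 .0357 3.1 .072; python3 d.py .6096 .0357 .183 3.1
```

```text
time: 28.3
ee_pos: [0.6068, 0.0365, 0.2171]
ee_rot: [[-0.998, -0.058, -0.0], [-0.058, 0.998, 0.0], [0.0, 0.0, -1.0]]
ft_force: [-0.2, 0.2, -2.0]
width: 0.0355
([0.6077, 0.0364, -0.3], np.float64(0.6))
x only [0.60749219] 0.6884223222732544
pos [0.6068 0.0365 0.2171] jawyaw 3.3 F [-0.7 -0.6 -2.9] w 0.0357 t 28.4 j [  2.  21.  85.   0.  74. -91.] zax [-0.  0. -1.]
shift [ 0.0028 -0.0008 -0.0341] turn -0.2
```

```bash
python3 -m handwheel '[[[0.0015,-0.0005,-0.005,0,0,0],[0.0015,-0.0005,-0.012,0,0,0],[0.0015,-0.0005,-0.02,0,0,0],[0.0015,-0.0005,-0.025,0,0,0],[0.0015,-0.0005,-0.028,0,0,0],[0.0015,-0.0005,-0.028,0,0,0]]]' 0 60; python3 -m handwheel '[[[0,0,-0.002,0,0,0],[0,0,-0.004,0,0,0],[0,0,-0.006,0,0,0],[0,0,-0.006,0,0,0]]]' 0 10
```

```text
time: 29.1
ee_pos: [0.6085, 0.036, 0.1887]
ee_rot: [[-0.998, -0.058, -0.001], [-0.058, 0.998, 0.0], [0.001, 0.0, -1.0]]
ft_force: [0.5, -0.8, -1.7]
width: 0.0356
time: 29.6
ee_pos: [0.6087, 0.0361, 0.1835]
ee_rot: [[-0.998, -0.058, 0.001], [-0.058, 0.998, 0.0], [-0.001, 0.0, -1.0]]
ft_force: [-1.2, 0.7, 1.0]
width: 0.0357
```

```bash
python3 -m handwheel '[[[0,0,0,0,0,0],[0,0,0,0,0,0],[0,0,0,0,0,0],[0,0,0.03,0,0,0],[0,0,0.09,0,0,0],[-0.04,0.05,0.1,0,0,0],[-0.09,0.1,0.1,0,0,0],[-0.13,0.16,0.1,0,0,0],[-0.146,0.205,0.1,0,0,-2],[-0.146,0.205,0.1,0,0,-2],[-0.146,0.205,0.1,0,0,-2]]]' 0.7 60; python3 foot.py .608 .036 3.1 .038;python3 d.py .4623 .241 .145 1.3
```

```text
time: 30.98
ee_pos: [0.4627, 0.241, 0.283]
ee_rot: [[-1.0, -0.024, 0.0], [-0.024, 1.0, -0.001], [-0.0, -0.001, -1.0]]
ft_force: [0.5, -0.2, -0.3]
width: 0.0638
([0.6174, 0.0283, 1.2], np.float64(0.6))
x only [0.61848437] 0.659092366695404
pos [0.463  0.2403 0.2829] jawyaw 1.3 F [ 0.7 -0.3 -0.1] w 0.0636 t 31.0 j [ 26.  11.  89.  -0.  79. -65.] zax [ 0.    -0.001 -1.   ]
shift [-0.0007  0.0007 -0.1379] turn 0.0
```

```bash
python3 -m handwheel '[[[-0.0007,0.0007,-0.05,0,0,0],[-0.0007,0.0007,-0.1,0,0,0],[-0.0007,0.0007,-0.138,0,0,0],[-0.0007,0.0007,-0.138,0,0,0],[-0.0007,0.0007,-0.138,0,0,0]]]' 0.8 60 | head -2; python3 -m handwheel '[[[0,0,0,0,0,0],[0,0,0,0,0,0],[0,0,0,0,0,0],[0,0,0,0,0,0],[0,0,0,0,0,0],[0,0,0,0,0,0]]]' 0 60|tail -2;python3 -m handwheel '[[[0,0,0.005,0,0,0],[0,0,0.015,0,0,0],[0,0,0.03,0,0,0],[0,0,0.05,0,0,0],[0,0,0.065,0,0,0],[0.003,-0.003,0.072,0,0,0],[0.01,-0.01,0.072,0,0,0],[0.02,-0.02,0.072,0,0,0.5],[0.035,-0.035,0.072,0,0,1],[0.05,-0.05,0.072,0,0,1.8],[0.065,-0.065,0.072,0,0,1.8],[0.078,-0.08,0.072,0,0,1.8],[0.085,-0.09,0.072,0,0,1.8],[0.09,-0.0935,0.072,0,0,1.8],[0.09,-0.0935,0.072,0,0,1.8],[0.09,-0.0935,0.072,0,0,1.8]]]' 0 60;  python3 foot.py .552 .1475 3.1 .072; python3 d.py .6035 .1475 .217 3.1
```

```text
time: 31.65
ee_pos: [0.4635, 0.2414, 0.1464]
ft_force: [0.1, -0.4, 2.5]
width: 0.0355
time: 34.4
ee_pos: [0.5515, 0.1487, 0.217]
ee_rot: [[-0.999, -0.055, -0.0], [-0.055, 0.999, 0.0], [0.0, 0.0, -1.0]]
ft_force: [0.9, 0.6, -2.6]
width: 0.0355
([0.5538, 0.148, 2.2], np.float64(0.34))
x only [0.55382715] 0.3595258891582489
pos [0.5515 0.1487 0.2171] jawyaw 3.1 F [-0.3  0.1 -2.3] w 0.0353 t 34.5 j [ 14.  18.  90.   0.  72. -79.] zax [-0.  0. -1.]
shift [ 0.052  -0.0012 -0.0001] turn -0.0
```

```bash
python3 -m handwheel '[[[0.003,0,0,0,0,0],[0.01,0,0,0,0,0],[0.02,0,0,0,0,0],[0.03,0,0,0,0,0],[0.04,0,0,0,0,0],[0.047,0,0,0,0,0],[0.05,0,0,0,0,0],[0.05,0,0,0,0,0],[0.05,0,0,0,0,0],[0.05,0,0,0,0,0]]]' 0 60|head -2;python3 foot.py .6035 .1475 3.1 .072; python3 -m handwheel '[[[0,0,-0.005,0,0,0],[0,0,-0.012,0,0,0],[0,0,-0.02,0,0,0],[0,0,-0.025,0,0,0],[0,0,-0.028,0,0,0],[0,0,-0.028,0,0,0]]]' 0 60; python3 -m handwheel '[[[0,0,-0.002,0,0,0],[0,0,-0.004,0,0,0],[0,0,-0.006,0,0,0],[0,0,-0.006,0,0,0]]]' 0 10
```

```text
time: 35.7
ee_pos: [0.6017, 0.1482, 0.2171]
([0.6059, 0.1446, -3.7], np.float64(0.61))
x only [0.60445313] 0.7532954216003418
time: 36.5
ee_pos: [0.6018, 0.1482, 0.1887]
ee_rot: [[-0.999, -0.054, -0.0], [-0.054, 0.999, 0.0], [0.0, 0.0, -1.0]]
ft_force: [0.2, 0.0, -2.0]
width: 0.0354
time: 37.0
ee_pos: [0.6019, 0.1482, 0.183]
ee_rot: [[-0.999, -0.054, 0.0], [-0.054, 0.999, 0.0], [-0.0, 0.0, -1.0]]
ft_force: [-0.6, -0.1, -1.5]
width: 0.0362
```

```bash
python3 -m handwheel '[[[0,0,-0.001,0,0,0],[0,0,-0.001,0,0,0],[0,0,-0.001,0,0,0],[0,0,-0.001,0,0,0],[0,0,0.03,0,0,0],[0,0,0.09,0,0,0],[-0.04,0.05,0.1,0,0,0],[-0.09,0.1,0.1,0,0,0],[-0.13,0.16,0.1,0,0,0],[-0.157,0.21,0.1,0,0,-0.4],[-0.157,0.247,0.1,0,0,-0.4],[-0.157,0.247,0.1,0,0,-0.4],[-0.157,0.247,0.1,0,0,-0.4]]]' 0.7 60|head -2; python3 cfit.py .4447 .3955 2.7 5 .008; python3 d.py .4447 .3955 .145 2.7
```

```text
time: 38.62
ee_pos: [0.4449, 0.3947, 0.2828]
[0.445, 0.3911, 5.3] 0.71
pos [0.4453 0.394  0.2831] jawyaw 2.6 F [-0.7 -0.8 -0. ] w 0.0638 t 38.7 j [ 40.  18.  80.  -0.  82. -52.] zax [ 0. -0. -1.]
shift [-0.0006  0.0015 -0.1381] turn 0.1
```

```bash
python3 -m handwheel '[[[0,0,-0.05,0,0,0],[0,0,-0.1,0,0,0],[-0.0006,0,-0.138,0,0,0],[-0.0006,0,-0.138,0,0,0],[-0.0006,0,-0.138,0,0,0]]]' 0.8 60 | head -2; python3 -m handwheel '[[[0,0,0,0,0,0],[0,0,0,0,0,0],[0,0,0,0,0,0],[0,0,0,0,0,0],[0,0,0,0,0,0],[0,0,0,0,0,0]]]' 0 60|tail -2;python3 -m handwheel '[[[0,0,0.005,0,0,0],[0,0,0.015,0,0,0],[0,0,0.03,0,0,0],[0,0,0.05,0,0,0],[0,0,0.065,0,0,0],[0.002,-0.004,0.072,0,0,0],[0.008,-0.012,0.072,0,0,0],[0.018,-0.025,0.072,0,0,0.4],[0.032,-0.042,0.072,0,0,0.4],[0.048,-0.062,0.072,0,0,0.4],[0.064,-0.082,0.072,0,0,0.4],[0.08,-0.102,0.072,0,0,0.4],[0.092,-0.119,0.072,0,0,0.4],[0.1,-0.13,0.072,0,0,0.4],[0.103,-0.134,0.072,0,0,0.4],[0.103,-0.135,0.072,0,0,0.4],[0.103,-0.135,0.072,0,0,0.4],[0.103,-0.135,0.072,0,0,0.4]]]' 0 60;  python3 foot.py .5475 .2594 3.1 .072; python3 d.py .5975 .2594 .217 3.1
```

```text
time: 39.35
ee_pos: [0.4456, 0.3953, 0.1468]
ft_force: [-0.3, 0.5, 1.8]
width: 0.0356
time: 42.35
ee_pos: [0.547, 0.2607, 0.217]
ee_rot: [[-0.998, -0.055, -0.0], [-0.055, 0.998, 0.0], [0.0, 0.0, -1.0]]
ft_force: [0.6, 0.4, -2.1]
width: 0.0356
([0.5503, 0.2605, 2.4], np.float64(0.35))
x only [0.55000586] 0.37022271752357483
pos [0.547  0.2607 0.217 ] jawyaw 3.1 F [ 0.3  0.3 -1.9] w 0.0355 t 42.4 j [ 24.  21.  85.   0.  74. -69.] zax [-0.  0. -1.]
shift [ 0.0505 -0.0013 -0.    ] turn -0.0
```

```bash
python3 -m handwheel '[[[0.003,0,0,0,0,0],[0.01,0,0,0,0,0],[0.02,0,0,0,0,0],[0.03,0,0,0,0,0],[0.04,0,0,0,0,0],[0.046,0,0,0,0,0],[0.048,0,0,0,0,0],[0.048,0,0,0,0,0],[0.048,0,0,0,0,0],[0.048,0,0,0,0,0]]]' 0 60|head -2;python3 -m handwheel '[[[0,0,-0.005,0,0,0],[0,0,-0.012,0,0,0],[0,0,-0.02,0,0,0],[0,0,-0.025,0,0,0],[0,0,-0.028,0,0,0],[0,0,-0.028,0,0,0]]]' 0 60; python3 -m handwheel '[[[0,0,-0.002,0,0,0],[0,0,-0.004,0,0,0],[0,0,-0.007,0,0,0],[0,0,-0.007,0,0,0]]]' 0 10
```

```text
time: 43.65
ee_pos: [0.5951, 0.2602, 0.2171]
time: 44.4
ee_pos: [0.5953, 0.2602, 0.1887]
ee_rot: [[-0.999, -0.054, -0.0], [-0.054, 0.999, -0.0], [0.0, -0.0, -1.0]]
ft_force: [-0.4, -0.1, -2.3]
width: 0.0353
time: 44.9
ee_pos: [0.5952, 0.2603, 0.1828]
ee_rot: [[-0.999, -0.054, 0.001], [-0.054, 0.999, 0.001], [-0.001, 0.0, -1.0]]
ft_force: [-1.8, -1.6, 3.2]
width: 0.0358
```

```bash
python3 -m handwheel '[[[0,0,0,0,0,0],[0,0,0,0,0,0],[0,0,0,0,0,0],[0,0,0.03,0,0,0],[0,0,0.09,0,0,0],[-0.02,-0.06,0.1,0,0,-6.9],[-0.02,-0.12,0.1,0,0,-6.9],[-0.02,-0.18,0.1,0,0,-6.9],[-0.02,-0.24,0.1,0,0,-6.9],[-0.017,-0.30,0.1,0,0,-6.9],[-0.017,-0.36,0.1,0,0,-6.9],[-0.017,-0.425,0.1,0,0,-6.9],[-0.017,-0.425,0.1,0,0,-6.9],[-0.017,-0.425,0.1,0,0,-6.9]]]' 1 30|head -2; cat > mods.py <<'E'
from fit import *
import sys
F=Fit()
for a in sys.argv[2:]:
    k,x,y,w=a.split(',');print(a,*F.fit({'m':MOD,'s':SH}[k],float(x),float(y),w=float(w),wr=10,r=.012,st=.004))
x0=150;a=F.im['top'][70:210,100:300];b=F.im['side'][60:230,190:360]
cv2.imwrite(f'pics/{sys.argv[1]}.png',np.hstack([cv2.resize(a,(400,280)),cv2.resize(b,(400,400))[60:340]]) if 0 else np.hstack([cv2.resize(a,(480,336),interpolation=2),cv2.resize(b,(320,320),interpolation=2)[:].copy() if 0 else cv2.copyMakeBorder(cv2.resize(b,(320,320),interpolation=2),0,16,0,0,0)]))
E
python3 mods.py r12 m,.5781,-.1652,-3.8 m,.5827,-.2938,14.9 m,.4439,-.4075,-15.3 s,.4403,-.2873,-10.1 s,.5716,-.4005,-7.7; python3 d.py .5781 -.1652 .003 -3.8
```

```text
time: 46.65
ee_pos: [0.5782, -0.1646, 0.2818]
m,.5781,-.1652,-3.8 [0.5736, -0.1639, -2.7] 0.64
m,.5827,-.2938,14.9 [0.5798, -0.3042, 27.5] 1.4
m,.4439,-.4075,-15.3 [0.4733, -0.4219, -16.1] 0.58
s,.4403,-.2873,-10.1 [0.4454, -0.2926, -22.2] 2.01
s,.5716,-.4005,-7.7 [0.5779, -0.3936, -13.8] 0.83
pos [ 0.5784 -0.1634  0.282 ] jawyaw -3.7 F [-0.3 -0.8  0.7] w 0.0912 t 46.8 j [ -17.   19.   79.    0.   82. -103.] zax [ 0.     0.001 -1.   ]
shift [-0.0003 -0.0018 -0.279 ] turn -0.1
```

View pics/r12.png

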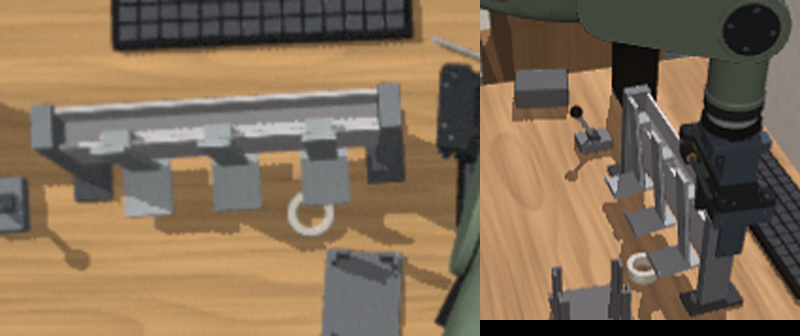

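```bash
python3 -m handwheel '[[[-0.0025,-0.001,-0.06,0,0,0],[-0.0025,-0.001,-0.12,0,0,0],[-0.0025,-0.001,-0.18,0,0,0],[-0.0025,-0.001,-0.23,0,0,0],[-0.0025,-0.001,-0.26,0,0,0],[-0.0025,-0.001,-0.275,0,0,0],[-0.0025,-0.001,-0.278,0,0,0],[-0.0025,-0.001,-0.278,0,0,0]]]' 1 30|sed -n '2p;4p'; python3 -m handwheel '[[[0,0,0,0,0,0],[0,0,0,0,0,0],[0,0,0,0,0,0],[0,0,0,0,0,0],[0,0,0,0,0,0],[0,0,0.01,0,0,0],[0,0,0.04,0,0,0],[0,0,0.09,0,0,0],[0,0,0.13,0,0,0],[0,0,0.13,0,0,0],[0,0,0.13,0,0,0]]]' 0 40;python3 d.py .4386 -.0119 .011 -4.3
```

```text
ee_pos: [0.5768, -0.1657, 0.0052]
ft_force: [-1.5, -0.4, 0.9]
time: 49.12
ee_pos: [0.5746, -0.1655, 0.1327]
ee_rot: [[-0.998, 0.066, -0.003], [0.066, 0.998, 0.001], [0.003, 0.001, -1.0]]
ft_force: [-0.7, 0.2, -3.7]
width: 0.0548
pos [ 0.5746 -0.1655  0.1327] jawyaw -3.8 F [-0.7  0.2 -3.7] w 0.0548 t 49.1 j [ -17.   24.   93.    0.   63. -103.] zax [-0.003  0.001 -1.   ]
shift [-0.136   0.1536 -0.1217] turn -0.5
```

```bash
python3 -m handwheel '[[[-0.015,0.02,0,0,0,-0.5],[-0.04,0.05,0,0,0,-0.5],[-0.08,0.09,0,0,0,-0.5],[-0.11,0.125,0,0,0,-0.5],[-0.13,0.147,0,0,0,-0.5],[-0.136,0.1536,0,0,0,-0.5],[-0.136,0.1536,0,0,0,-0.5],[-0.136,0.1536,0,0,0,-0.5]]]' 0 40|sed -n 2p;cat > grip.py <<'E'
# held module/sheet: x and z fit from side camera, y/yaw from grip
from fit import *
import sys
k=sys.argv[1];mdl={'m':MOD,'s':SH}[k];off=float(sys.argv[2])
s=ctrl.sense();R=np.array(s['ee_rot']);w=np.arctan2(R[1,1],R[0,1])-np.pi/2;t=s['ee_pos'];ax=np.array([np.cos(w),np.sin(w)])
F=Fit(cams=('side',))
def c(q): return F.cost(mdl,(t[0]+ax[0]*q[0],t[1]+ax[1]*q[0],w,t[2]-off+q[1]))
b=sorted((c((a,d)),a,d) for a in np.arange(-.02,.0201,.002) for d in np.arange(-.006,.0061,.002))
o=minimize(c,b[0][1:],method='Nelder-Mead',options=dict(initial_simplex=[b[0][1:],(b[0][1]+.002,b[0][2]),(b[0][1],b[0][2]+.002)]))
print('along',round(o.x[0],4),'z',round(o.x[1],4),'cost',round(o.fun,2),'vs',np.round([k for k in b[:3]],4).tolist())
E
python3 grip.py m .003;python3 d.py .4386 -.0119 .011 -4.3
```

```text
ee_pos: [0.4407, -0.0129, 0.1337]
along 0.0029 z 0.0 cost 1.01 vs [[1.0601, 0.002, 0.0], [1.0642, 0.004, -0.002], [1.0692, 0.004, 0.0]]
pos [ 0.4407 -0.0129  0.1337] jawyaw -4.4 F [-0.8  0.5 -3. ] w 0.0547 t 50.2 j [ -3.  11. 113.  -0.  56. -89.] zax [ 0. -0. -1.]
shift [-0.0021  0.001  -0.1227] turn 0.1
```

```bash
python3 -m handwheel '[[[-0.004,0.001,-0.02,0,0,0],[-0.004,0.001,-0.05,0,0,0],[-0.004,0.001,-0.08,0,0,0],[-0.004,0.001,-0.1,0,0,0],[-0.004,0.001,-0.112,0,0,0],[-0.004,0.001,-0.118,0,0,0],[-0.004,0.001,-0.121,0,0,0],[-0.004,0.001,-0.1225,0,0,0],[-0.004,0.001,-0.1225,0,0,0]]]' 0 40;python3 -m handwheel '[[[0,0,0,0,0,0],[0,0,0,0,0,0],[0,0,0,0,0,0],[0,0,0.03,0,0,0],[0,0,0.07,0,0,0],[0,0,0.12,0,0,0],[0,-0.06,0.16,0,0,0],[0,-0.12,0.16,0,0,0],[0,-0.18,0.16,0,0,0],[0,-0.24,0.16,0,0,-6],[0.003,-0.276,0.16,0,0,-6],[0.003,-0.276,0.16,0,0,-6],[0.003,-0.276,0.16,0,0,-6]]]' 0.8 30|sed -n 2p; python3 - <<'E'
from fit import *
F=Fit()
for z in(.008,):print(F.fit(MOD,.4386,-.0119,z=z,w=-4.3,wr=5,r=.009,st=.003))
print(F.fit(SH,.4403,-.2873,w=-10.1,wr=10,r=.01))
E
python3 d.py .4403 -.2873 .003 -10.1
```

```text
time: 51.3
ee_pos: [0.4363, -0.0113, 0.0122]
ee_rot: [[-0.997, 0.075, 0.001], [0.075, 0.997, -0.0], [-0.001, 0.0, -1.0]]
ft_force: [-1.3, -1.6, 2.0]
width: 0.0549
ee_pos: [0.4384, -0.2864, 0.1711]
([0.4444, -0.0126, -4.0], np.float64(0.57))
([0.4404, -0.2873, -10.3], np.float64(0.55))
pos [ 0.4386 -0.286   0.1714] jawyaw -10.2 F [0.  0.3 0.6] w 0.0732 t 53.0 j [ -34.   16.  100.    0.   64. -114.] zax [-0.     0.001 -1.   ]
shift [ 0.0017 -0.0013 -0.1684] turn 0.1
```

```bash
python3 -m handwheel '[[[0.0017,-0.0013,-0.05,0,0,0],[0.0017,-0.0013,-0.1,0,0,0],[0.0017,-0.0013,-0.14,0,0,0],[0.0017,-0.0013,-0.16,0,0,0],[0.0017,-0.0013,-0.168,0,0,0],[0.0017,-0.0013,-0.170,0,0,0],[0.0017,-0.0013,-0.170,0,0,0]]]' 1 20|sed -n '2p;4p'; python3 -m handwheel '[[[0,0,0,0,0,0],[0,0,0,0,0,0],[0,0,0,0,0,0],[0,0,0,0,0,0],[0,0,0,0,0,0],[0,0,0.01,0,0,0],[0,0,0.04,0,0,0],[0,0,0.09,0,0,0],[0,0,0.14,0,0,0],[0,0,0.14,0,0,0],[0,0,0.14,0,0,0]]]' 0 20;python3 grip.py s .001; python3 d.py .4386 -.0119 .031 -4.3
```

```text
ee_pos: [0.4412, -0.2886, 0.0024]
ft_force: [-0.7, 0.3, 0.2]
time: 55.28
ee_pos: [0.44, -0.2882, 0.1413]
ee_rot: [[-0.984, 0.179, -0.001], [0.179, 0.984, 0.0], [0.001, 0.0, -1.0]]
ft_force: [0.1, -0.5, -0.5]
width: 0.0598
along 0.0015 z -0.0001 cost 1.0 vs [[1.0158, 0.002, 0.0], [1.0383, 0.002, -0.002], [1.0826, 0.002, -0.004]]
pos [ 0.4396 -0.2879  0.1405] jawyaw -10.3 F [-0.6  0.3 -0.8] w 0.0597 t 55.3 j [ -34.   17.  102.    0.   60. -114.] zax [-0.002  0.001 -1.   ]
shift [-0.001   0.276  -0.1095] turn 6.0
```

```bash
python3 -m handwheel '[[[0,0.03,0,0,0,2],[0,0.08,0,0,0,6],[-0.001,0.14,0,0,0,6],[-0.001,0.2,0,0,0,6],[-0.001,0.25,0,0,0,6],[-0.001,0.27,0,0,0,6],[-0.001,0.276,0,0,0,6],[-0.001,0.276,0,0,0,6]]]' 0 20|sed -n 2p;python3 grip.py s .001; python3 d.py .4386 -.0119 .032 -4.3
```

```text
ee_pos: [0.4391, -0.0127, 0.1407]
along 0.0013 z -0.0017 cost 0.74 vs [[0.7924, 0.002, -0.002], [0.8174, 0.002, -0.004], [0.8362, 0.002, 0.0]]
pos [ 0.4393 -0.0131  0.1409] jawyaw -4.3 F [-0.1 -0.1 -0.3] w 0.0598 t 56.4 j [ -3.  10. 113.  -0.  57. -89.] zax [-0.001 -0.    -1.   ]
shift [-0.0007  0.0012 -0.1089] turn 0.0
```

```bash
python3 -m handwheel '[[[-0.001,0.001,-0.02,0,0,0],[-0.001,0.001,-0.05,0,0,0],[-0.001,0.001,-0.08,0,0,0],[-0.001,0.001,-0.096,0,0,0],[-0.001,0.001,-0.103,0,0,0],[-0.001,0.001,-0.107,0,0,0],[-0.001,0.001,-0.1095,0,0,0],[-0.001,0.001,-0.1095,0,0,0]]]' 0 20|tail -4;python3 -m handwheel '[[[0,0,0,0,0,0],[0,0,0,0,0,0],[0,0,0,0,0,0],[0,0,0.03,0,0,0],[0,0,0.07,0,0,0],[0,-0.02,0.11,0,0,0],[0.03,-0.07,0.16,0,0,0],[0.07,-0.12,0.16,0,0,8],[0.11,-0.17,0.16,0,0,19.2],[0.145,-0.22,0.16,0,0,19.2],[0.145,-0.282,0.16,0,0,19.2],[0.145,-0.282,0.16,0,0,19.2],[0.145,-0.282,0.16,0,0,19.2]]]' 0.9 30|sed -n 2p; python3 - <<'E'
from fit import *
F=Fit()
print(F.fit(SH,.4386,-.0119,z=.03,w=-4.3,wr=5,r=.009,st=.003))
print(F.fit(MOD,.5827,-.2938,w=14.9,wr=10,r=.01))
E
python3 d.py .5827 -.2938 .003 14.9
```

```text
ee_pos: [0.4387, -0.0116, 0.0323]
ee_rot: [[-0.997, 0.075, 0.001], [0.075, 0.997, 0.0], [-0.001, 0.0, -1.0]]
ft_force: [0.5, -0.1, -0.5]
width: 0.0599
ee_pos: [0.5831, -0.2936, 0.1914]
([0.4391, -0.0125, -6.2], np.float64(0.6))
([0.5813, -0.3016, -0.8], np.float64(0.91))
pos [ 0.5832 -0.2921  0.192 ] jawyaw 14.9 F [ 0.1 -0.1 -0.2] w 0.0818 t 59.1 j [ -28.   26.   81.    0.   73. -133.] zax [-0.     0.001 -1.   ]
shift [-0.0005 -0.0017 -0.189 ] turn -0.0
```

```bash
python3 - <<'E'
from h import *
for n in('top','side'):
    snap(n,n+'13.png')
    print(n,[(np.round(d['position'],3).tolist(),round(d['confidence'],2)) for d in ctrl.spot_in(n,'module1')])
a=cv2.imread('pics/side13.png')[150:384,190:400];cv2.imwrite('pics/s13.png',cv2.resize(a,None,fx=2.5,fy=2.5,interpolation=2))
E
```

```text
top [([0.566, -0.277, 0.021], 0.61)]
side [([0.473, -0.43, 0.023], 0.93), ([0.58, -0.3, 0.029], 0.64), ([0.435, -0.014, 0.035], 0.59), ([0.434, -0.038, 0.018], 0.52)]
```

View pics/s13.png

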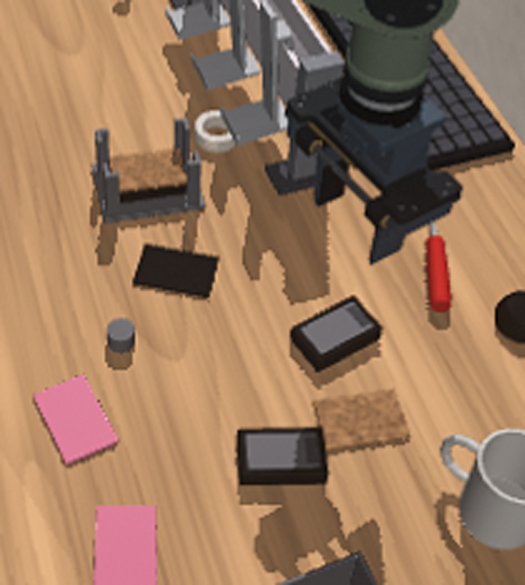

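```bash
python3 - <<'E'
from fit import *
F=Fit(cams=('side',),ims={'side':cv2.imread('pics/side13.png')})
print(F.fit(MOD,.5827,-.2938,w=14.9,wr=10,r=.01))
print(F.fit(MOD,.4733,-.4219,w=-16,wr=15,r=.01))
print(F.fit(SH,.5716,-.4005,w=-8,wr=15,r=.01))
E
python3 d.py .5827 -.2938 .003 14.9
```

```text
([0.5789, -0.3064, 11.7], np.float64(0.71))
([0.4733, -0.4216, -15.7], np.float64(0.54))
([0.5724, -0.3998, -6.3], np.float64(0.29))
pos [ 0.5835 -0.2921  0.1925] jawyaw 15.0 F [-0.4  0.7  0.4] w 0.0819 t 59.3 j [ -28.   26.   81.    0.   73. -133.] zax [ 0.  0. -1.]
shift [-0.0008 -0.0017 -0.1895] turn -0.1
```

```bash
python3 - <<'E'
from fit import *
for f in('side0','side13'):
    F=Fit(cams=('side',),ims={'side':cv2.imread(f'pics/{f}.png')})
    print(f,F.fit(MOD,.582,-.297,w=14,wr=8,r=.012,st=.003),F.cost(MOD,(.5827,-.2938,np.radians(14.9),0)),F.cost(MOD,(.5789,-.3064,np.radians(11.7),0)))
E
```

```text
side0 ([0.5787, -0.3064, 11.9], np.float64(0.73)) 0.8925677 0.7283165
side13 ([0.5788, -0.3066, 11.6], np.float64(0.71)) 0.8751515 0.70747936
```

```bash
python3 -m handwheel '[[[-0.001,-0.003,-0.05,0,0,0],[-0.001,-0.003,-0.1,0,0,0],[-0.001,-0.003,-0.15,0,0,0],[-0.001,-0.003,-0.175,0,0,0],[-0.001,-0.003,-0.187,0,0,0],[-0.001,-0.003,-0.189,0,0,0],[-0.001,-0.003,-0.189,0,0,0]]]' 1 40|sed -n '2p;4p'; python3 -m handwheel '[[[0,0,0,0,0,0],[0,0,0,0,0,0],[0,0,0,0,0,0],[0,0,0,0,0,0],[0,0,0,0,0,0],[0,0,0.01,0,0,0],[0,0,0.04,0,0,0],[0,0,0.09,0,0,0],[0,0,0.15,0,0,0],[0,0,0.15,0,0,0],[0,0,0.15,0,0,0]]]' 0 40;python3 d.py .4386 -.0119 .040 -4.3;python3 grip.py m .003
```

```text
ee_pos: [0.5834, -0.2968, 0.0043]
ft_force: [0.3, -0.3, 0.2]
time: 61.55
ee_pos: [0.5818, -0.2963, 0.1526]
ee_rot: [[-0.966, -0.257, -0.001], [-0.257, 0.966, 0.0], [0.001, 0.001, -1.0]]
ft_force: [-0.7, 0.3, -2.4]
width: 0.0548
pos [ 0.5818 -0.2963  0.1526] jawyaw 14.9 F [-0.7  0.3 -2.4] w 0.0548 t 61.5 j [ -28.   28.   84.   -0.   69. -133.] zax [-0.001  0.    -1.   ]
shift [-0.1432  0.2844 -0.1126] turn -19.2
along 0.0056 z -0.0011 cost 1.36 vs [[1.3667, 0.006, -0.002], [1.3812, 0.006, 0.0], [1.4047, 0.006, -0.004]]
```

```bash
python3 -m handwheel '[[[-0.01,0.02,0,0,0,-3],[-0.03,0.06,0,0,0,-8],[-0.06,0.11,0,0,0,-13],[-0.09,0.17,0,0,0,-19.2],[-0.12,0.22,0,0,0,-19.2],[-0.14,0.265,0,0,0,-19.2],[-0.1432,0.28,0,0,0,-19.2],[-0.1432,0.2844,0,0,0,-19.2],[-0.1432,0.2844,0,0,0,-19.2],[-0.1432,0.2844,0,0,0,-19.2]]]' 0 40|sed -n 2p;python3 grip.py m .003; python3 d.py .4386 -.0119 .040 -4.3
```

```text
ee_pos: [0.4399, -0.013, 0.1527]
along 0.0036 z 0.0015 cost 0.96 vs [[0.9685, 0.004, 0.002], [0.9747, 0.004, 0.0], [0.9977, 0.004, 0.004]]
pos [ 0.4398 -0.013   0.1527] jawyaw -4.4 F [-0.6  0.1 -2.4] w 0.0549 t 62.9 j [ -3.   9. 112.  -0.  59. -89.] zax [-0. -0. -1.]
shift [-0.0012  0.0011 -0.1127] turn 0.1
```

```bash
python3 -m handwheel '[[[-0.006,0.001,-0.02,0,0,0],[-0.006,0.001,-0.05,0,0,0],[-0.006,0.001,-0.08,0,0,0],[-0.006,0.001,-0.098,0,0,0],[-0.006,0.001,-0.106,0,0,0],[-0.006,0.001,-0.110,0,0,0],[-0.006,0.001,-0.112,0,0,0],[-0.006,0.001,-0.1135,0,0,0],[-0.006,0.001,-0.1135,0,0,0]]]' 0 40|tail -4;python3 -m handwheel '[[[0,0,0,0,0,0],[0,0,0,0,0,0],[0,0,0,0,0,0],[0,0,0.03,0,0,0],[0,0,0.07,0,0,0],[0,-0.02,0.11,0,0,0],[0.03,-0.07,0.15,0,0,0],[0.06,-0.13,0.15,0,0,0],[0.09,-0.19,0.15,0,0,-2],[0.11,-0.25,0.15,0,0,-2.5],[0.134,-0.31,0.15,0,0,-2.5],[0.138,-0.36,0.15,0,0,-2.5],[0.138,-0.389,0.15,0,0,-2.5],[0.138,-0.389,0.15,0,0,-2.5],[0.138,-0.389,0.15,0,0,-2.5]]]' 0.9 20|sed -n 2p; python3 - <<'E'
from fit import *
F=Fit()
print(F.fit(MOD,.4386,-.0119,z=.036,w=-4.3,wr=5,r=.009,st=.003))
print(F.fit(MOD,.4733,-.4219,w=-16,wr=5,r=.01))
E
python3 d.py .5718 -.4002 .001 -7
```

```text
ee_pos: [0.4335, -0.0111, 0.0397]
ee_rot: [[-0.997, 0.075, 0.001], [0.075, 0.997, 0.0], [-0.001, 0.0, -1.0]]
ft_force: [0.6, 0.0, -1.6]
width: 0.0549
ee_pos: [0.5711, -0.3993, 0.1891]
([0.4448, -0.0128, -4.6], np.float64(0.5))
([0.473, -0.4213, -14.6], np.float64(0.71))
pos [ 0.5714 -0.3988  0.1897] jawyaw -6.7 F [ 0.5  0.5 -0.3] w 0.0822 t 66.0 j [ -36.   30.   74.    0.   76. -119.] zax [-0.     0.001 -1.   ]
shift [ 0.0004 -0.0014 -0.1887] turn -0.3
```

```bash
python3 -m handwheel '[[[0,-0.0014,-0.05,0,0,0],[0,-0.0014,-0.1,0,0,0],[0,-0.0014,-0.15,0,0,0],[0,-0.0014,-0.178,0,0,0],[0,-0.0014,-0.187,0,0,0],[0,-0.0014,-0.189,0,0,0],[0,-0.0014,-0.189,0,0,0]]]' 1 20|sed -n '2p;4p'; python3 -m handwheel '[[[0,0,0,0,0,0],[0,0,0,0,0,0],[0,0,0,0,0,0],[0,0,0,0,0,0],[0,0,0,0,0,0],[0,0,0.01,0,0,0],[0,0,0.04,0,0,0],[0,0,0.09,0,0,0],[0,0,0.15,0,0,0],[0,0.01,0.155,0,0,0],[-0.02,0.05,0.155,0,0,0],[-0.05,0.11,0.155,0,0,0],[-0.08,0.17,0.155,0,0,2],[-0.1,0.23,0.155,0,0,2],[-0.12,0.29,0.155,0,0,2.5],[-0.13,0.34,0.155,0,0,2.5],[-0.132,0.375,0.155,0,0,2.5],[-0.132,0.388,0.155,0,0,2.5],[-0.132,0.388,0.155,0,0,2.5],[-0.132,0.388,0.155,0,0,2.5]]]' 0 20;python3 grip.py s .001; python3 d.py .440 -.0119 .060 -4.3
```

```text
ee_pos: [0.5723, -0.4019, 0.0022]
ft_force: [0.4, -1.3, 0.7]
time: 69.38
ee_pos: [0.4395, -0.0145, 0.1553]
ee_rot: [[-0.997, 0.076, -0.0], [0.076, 0.997, -0.0], [0.0, -0.0, -1.0]]
ft_force: [-0.0, -1.1, -0.2]
width: 0.0596
along 0.0007 z 0.0008 cost 0.74 vs [[0.7884, -0.0, 0.002], [0.7891, -0.0, 0.0], [0.8388, -0.0, -0.002]]
pos [ 0.4395 -0.0146  0.1553] jawyaw -4.4 F [ 0.2 -0.7 -0.3] w 0.0597 t 69.4 j [ -3.   9. 111.  -0.  59. -89.] zax [-0. -0. -1.]
shift [ 0.0005  0.0027 -0.0953] turn 0.1
```

```bash
python3 -m handwheel '[[[0,0.0025,-0.02,0,0,0],[0,0.0025,-0.05,0,0,0],[0,0.0025,-0.075,0,0,0],[0,0.0025,-0.087,0,0,0],[0,0.0025,-0.092,0,0,0],[0,0.0025,-0.0945,0,0,0],[0,0.0025,-0.0955,0,0,0],[0,0.0025,-0.0955,0,0,0]]]' 0 20|tail -4;python3 -m handwheel '[[[0,0,0,0,0,0],[0,0,0,0,0,0],[0,0,0,0,0,0],[0,0,0.03,0,0,0],[0,0,0.07,0,0,0],[0,-0.03,0.11,0,0,0],[0.01,-0.09,0.13,0,0,0],[0.02,-0.15,0.13,0,0,0],[0.03,-0.21,0.13,0,0,-3],[0.033,-0.27,0.13,0,0,-8],[0.033,-0.33,0.13,0,0,-11],[0.033,-0.38,0.13,0,0,-11],[0.033,-0.4095,0.13,0,0,-11],[0.033,-0.4095,0.13,0,0,-11],[0.033,-0.4095,0.13,0,0,-11]]]' 1 40|sed -n 2p; python3 - <<'E'
from fit import *
F=Fit()
print(F.fit(SH,.4386,-.0119,z=.058,w=-4.3,wr=5,r=.009,st=.003))
F=Fit(cams=('side',))
print(F.fit(MOD,.4733,-.4219,w=-16,wr=5,r=.01))
E
python3 d.py .473 -.4215 .003 -15.3
```

```text
ee_pos: [0.4396, -0.011, 0.0604]
ee_rot: [[-0.997, 0.075, 0.001], [0.075, 0.997, 0.0], [-0.001, 0.0, -1.0]]
ft_force: [0.0, -1.3, 0.5]
width: 0.0594
ee_pos: [0.4721, -0.4196, 0.1897]
([0.4392, -0.0114, -5.7], np.float64(0.37))
([0.4729, -0.4216, -14.9], np.float64(0.57))
pos [ 0.4725 -0.4192  0.1902] jawyaw -15.2 F [-0.4  0.4 -0. ] w 0.0915 t 72.5 j [ -43.   24.   84.    0.   72. -117.] zax [ 0.  0. -1.]
shift [ 0.0005 -0.0023 -0.1872] turn -0.1
```

```bash
python3 -m handwheel '[[[0.002,-0.002,-0.05,0,0,0],[0.002,-0.002,-0.1,0,0,0],[0.002,-0.002,-0.15,0,0,0],[0.002,-0.002,-0.175,0,0,0],[0.002,-0.002,-0.185,0,0,0],[0.002,-0.002,-0.187,0,0,0],[0.002,-0.002,-0.187,0,0,0]]]' 1 40|sed -n '2p;4p'; python3 -m handwheel '[[[0,0,0,0,0,0],[0,0,0,0,0,0],[0,0,0,0,0,0],[0,0,0,0,0,0],[0,0,0,0,0,0],[0,0,0.01,0,0,0],[0,0,0.04,0,0,0],[0,0,0.09,0,0,0],[0,0,0.15,0,0,0],[0,0.01,0.165,0,0,0],[0,0.04,0.165,0,0,2],[0,0.09,0.165,0,0,5],[-0.01,0.15,0.165,0,0,8],[-0.02,0.21,0.165,0,0,11],[-0.03,0.27,0.165,0,0,11],[-0.035,0.33,0.165,0,0,11],[-0.035,0.38,0.165,0,0,11],[-0.035,0.405,0.165,0,0,11],[-0.035,0.4095,0.165,0,0,11],[-0.035,0.4095,0.165,0,0,11]]]' 0 40;python3 grip.py m .003; python3 d.py .4386 -.0119 .068 -4.3
```

```text
ee_pos: [0.4751, -0.423, 0.0043]
ft_force: [0.9, 0.1, -0.0]
time: 75.82
ee_pos: [0.4387, -0.0131, 0.1674]
ee_rot: [[-0.997, 0.074, -0.001], [0.074, 0.997, -0.0], [0.001, -0.0, -1.0]]
ft_force: [0.3, -1.1, -2.7]
width: 0.0552
along -0.0005 z 0.0019 cost 1.13 vs [[1.1614, -0.0, 0.002], [1.1645, -0.0, 0.0], [1.1876, -0.0, -0.002]]
pos [ 0.4389 -0.0135  0.1675] jawyaw -4.3 F [ 0.4  0.2 -2.4] w 0.0548 t 75.9 j [ -3.   8. 110.  -0.  61. -89.] zax [-0.001 -0.    -1.   ]
shift [-0.0003  0.0016 -0.0995] turn 0.0
```

```bash
python3 -m handwheel '[[[-0.001,0.0015,-0.02,0,0,0],[-0.001,0.0015,-0.05,0,0,0],[-0.001,0.0015,-0.075,0,0,0],[-0.001,0.0015,-0.09,0,0,0],[-0.001,0.0015,-0.095,0,0,0],[-0.001,0.0015,-0.0985,0,0,0],[-0.001,0.0015,-0.1,0,0,0],[-0.001,0.0015,-0.1,0,0,0]]]' 0 40|tail -4;python3 -m handwheel '[[[0,0,0,0,0,0],[0,0,0,0,0,0],[0,0,0,0,0,0],[0,0,0.03,0,0,0],[0,0,0.07,0,0,0],[0,0.02,0.12,0,0,0],[-0.02,0.07,0.17,0,0,0],[-0.03,0.13,0.17,0,0,0],[-0.03,0.19,0.17,0,0,0],[-0.03,0.25,0.17,0,0,0],[-0.03,0.31,0.17,0,0,0],[-0.03,0.36,0.17,0,0,0],[-0.03,0.36,0.17,0,0,0]]]' 0.8 40|sed -n 2p; python3 - <<'E'
from fit import *
F=Fit()
print(F.fit(MOD,.4386,-.0119,z=.064,w=-4.3,wr=5,r=.009,st=.003))
for n in('top','side'):print(n,[(np.round(d['position'],3).tolist(),round(d['confidence'],2)) for d in ctrl.spot_in(n,'call_tip')])
a=F.im['top'][100:220,90:290];b=F.im['side'][80:260,190:340]
cv2.imwrite('pics/v14.png',np.hstack([cv2.resize(a,(450,270),interpolation=2),cv2.resize(b,(350,420),interpolation=2)[75:345]]))
F.draw('side',[(MOD,(.4386,-.0119,-4.3,.064)),(TR,(.4386,-.0119,-4.3))],'a.png',(215,180,290,250),5)
F.draw('top',[(MOD,(.4386,-.0119,-4.3,.064)),(TR,(.4386,-.0119,-4.3))],'b.png',(215,160,290,230),5)
cv2.imwrite('pics/v14.png',np.vstack([cv2.resize(np.hstack([cv2.imread('pics/a.png'),cv2.imread('pics/b.png')]),(640,300)),np.hstack([cv2.resize(a,(370,300),interpolation=2),cv2.resize(b,(270,300),interpolation=2)])]))
E
```

```text
ee_pos: [0.4386, -0.0116, 0.0683]
ee_rot: [[-0.997, 0.075, 0.001], [0.075, 0.997, 0.0], [-0.001, 0.0, -1.0]]
ft_force: [-0.4, -0.6, -3.5]
width: 0.0554
ee_pos: [0.4079, 0.3514, 0.2373]
([0.4355, -0.0111, -8.3], np.float64(0.47))
top [([0.589, 0.259, 0.041], 0.57), ([0.53, 0.444, 0.098], 0.55)]
side [([0.533, 0.444, 0.09], 0.48)]
```

View pics/v14.png

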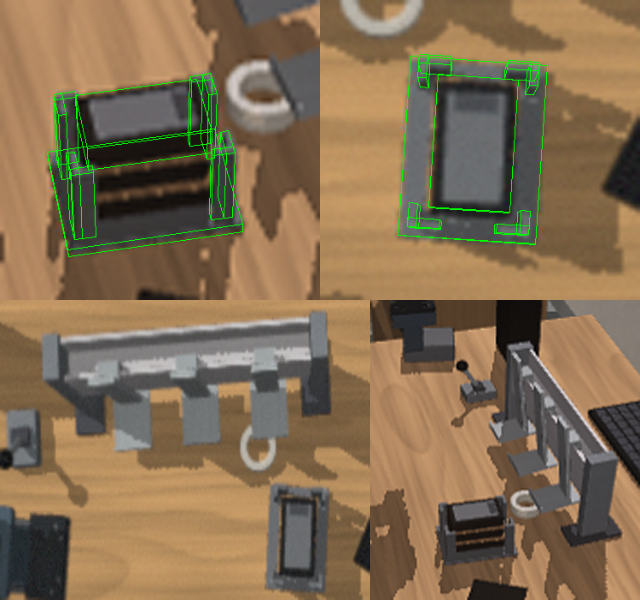

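```bash
python3 -c "
from h import *
k=512/800
print('speaker',unproj('top',np.array([[115,195],[65,195],[117,150]])*k,0))
print('block',unproj('top',np.array([[149,227],[174,226],[176,260],[149,262]])*k,.025))
print('knob',unproj('top',np.array([[145,255]])*k,.1),unproj('side',np.array([[377,187]])*k,.1))
"; python3 d.py .48 .444 .083 86
```

```text
speaker [[0.66460039 0.54812895 0.        ]
 [0.66573088 0.65131021 0.        ]
 [0.75864231 0.54773214 0.        ]]
block [[0.59306432 0.46589638 0.025     ]
 [0.59466188 0.41628109 0.025     ]
 [0.52690519 0.41061602 0.025     ]
 [0.52333733 0.46387114 0.025     ]]
knob [[0.52615984 0.44030886 0.1       ]] [[0.52958927 0.4309458  0.1       ]]
pos [0.4082 0.3473 0.238 ] jawyaw -4.4 F [ 0.3 -0.6 -0.3] w 0.0729 t 78.7 j [ 39.  14.  92.  -0.  74. -46.] zax [-0.    -0.001 -1.   ]
shift [ 0.0718  0.0967 -0.155 ] turn -89.6
```

```bash
python3 -m handwheel '[[[0.02,0.03,0,0,0,-10],[0.04,0.06,0,0,0,-20],[0.057,0.094,0,0,0,-30],[0.057,0.094,0,0,0,-40],[0.057,0.094,0,0,0,-50],[0.057,0.094,0,0,0,-60],[0.057,0.094,0,0,0,-70],[0.057,0.094,0,0,0,-80],[0.057,0.094,0,0,0,-90],[0.057,0.094,-0.04,0,0,-90],[0.057,0.094,-0.08,0,0,-90],[0.057,0.094,-0.12,0,0,-90],[0.057,0.094,-0.15,0,0,-90],[0.057,0.094,-0.155,0,0,-90],[0.057,0.094,-0.155,0,0,-90]]]' 0 20; python3 -m handwheel '[[[0.02,0,0,0,0,0],[0.035,0,0,0,0,0],[0.045,0,0,0,0,0],[0.055,0,0,0,0,0],[0.065,0,0,0,0,0],[0.075,0,0,0,0,0],[0.085,0,0,0,0,0],[0.095,0,0,0,0,0],[0.1,0,0,0,0,0],[0.1,0,0,0,0,0]]]' 0 20; python3 - <<'E'
from h import *
for n in('top','side'):
    im=snap(n,n+'15.png');print(n,[(np.round(d['position'],3).tolist(),round(d['confidence'],2)) for d in ctrl.spot_in(n,'call_tip')])
cv2.imwrite('pics/v15.png',np.hstack([cv2.resize(cv2.imread('pics/top15.png')[110:210,40:160],(480,400)),cv2.resize(cv2.imread('pics/side15.png')[70:170,190:270],(320,400))]))
E
```

```text
time: 80.58
ee_pos: [0.4661, 0.4421, 0.084]
ee_rot: [[0.076, 0.997, 0.001], [0.997, -0.076, 0.001], [0.001, 0.001, -1.0]]
ft_force: [0.2, 0.1, 0.4]
width: 0.0008
time: 81.82
ee_pos: [0.5658, 0.4423, 0.0827]
ee_rot: [[0.075, 0.997, 0.0], [0.997, -0.075, -0.0], [-0.0, 0.0, -1.0]]
ft_force: [0.5, 0.4, -0.8]
width: 0.0004
top []
side []
```

View pics/v15.png

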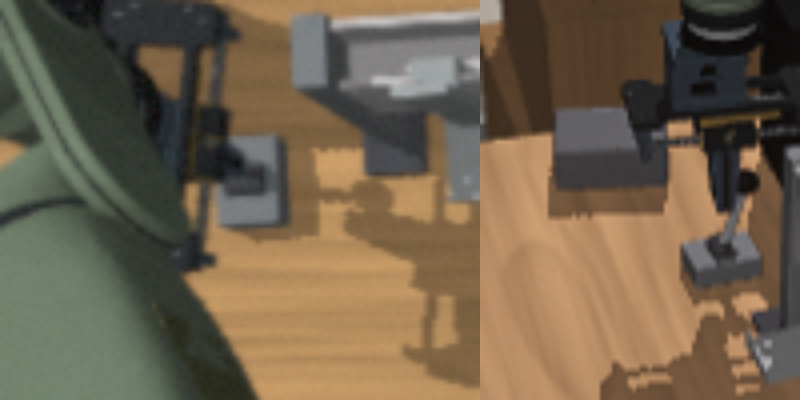

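```bash
for i in 1; do python3 -m handwheel '[[[0.005,0,0,0,0,0],[0.01,0,0,0,0,0],[0.014,0,0,0,0,0],[0.014,0,0,0,0,0]]]'|sed -n '2p;4p'; python3 -m handwheel '[[[0.004,0,0,0,0,0],[0.007,0,0,0,0,0],[0.007,0,0,0,0,0]]]'|sed -n '2p;4p'; python3 -m handwheel '[[[0.003,0,0,0,0,0],[0.005,0,0,0,0,0],[0.005,0,0,0,0,0]]]'|sed -n '2p;4p'; done
```

```text
ee_pos: [0.5798, 0.4425, 0.0829]
ft_force: [0.3, -0.1, -0.4]
ee_pos: [0.5805, 0.4424, 0.0828]
ft_force: [-14.2, -0.2, 5.7]
ee_pos: [0.5808, 0.4424, 0.0828]
ft_force: [-24.6, -1.6, 11.0]
```

```bash
python3 -m handwheel '[[[-0.02,0,0,0,0,0],[-0.05,0,0,0,0,0],[-0.09,0,0,0,0,0],[-0.12,0,0.05,0,0,0],[-0.16,0,0.1,0,0,0],[-0.2,0,0.15,0,0,0],[-0.25,-0.01,0.2,0,0,0],[-0.28,-0.01,0.2,0,0,0],[-0.28,-0.01,0.2,0,0,0]]]' | head -2; python3 - <<'E'
from fit import *
F=Fit()
for n in('top','side'):
    print(n,[(np.round(d['position'],3).tolist(),round(d['confidence'],2)) for d in ctrl.spot_in(n,'call_tip')],[(np.round(d['position'],3).tolist(),round(d['confidence'],2)) for d in ctrl.spot_in(n,'tape')])
for z,m in((.008,MOD),(.03,SH),(.036,MOD),(.058,SH),(.064,MOD)):print(z,F.fit(m,.4386,-.0119,z=z,w=-4.3,wr=4,r=.006,st=.003))
a=F.im['top'][100:230,60:290];b=F.im['side'][80:260,190:340]
cv2.imwrite('pics/v16.png',np.hstack([cv2.resize(a,(460,400),interpolation=2),cv2.resize(b,(334,400),interpolation=2)]))
E
```

```text
time: 84.4
ee_pos: [0.3099, 0.4327, 0.2852]
top [([0.594, 0.447, 0.095], 0.64)] [([0.541, 0.066, 0.021], 0.56)]
side [([0.591, 0.446, 0.083], 0.46)] [([0.432, -0.037, 0.052], 0.52), ([0.543, 0.044, 0.021], 0.46)]
0.008 ([0.445, -0.0061, -1.5], np.float64(0.56))
0.03 ([0.4415, -0.0082, 2.2], np.float64(0.57))
0.036 ([0.436, -0.0123, -2.9], np.float64(0.65))
0.058 ([0.4368, -0.0098, -7.6], np.float64(0.46))
0.064 ([0.4355, -0.011, -8.2], np.float64(0.47))
```

View pics/v16.png

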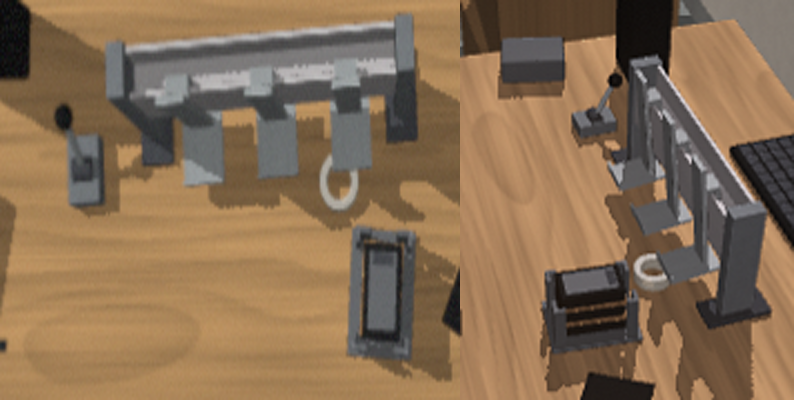

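```bash
python3 -c "
from h import *
print('knob top',unproj('top',[[60+64/2,100+117*130/400]],.094),'side',unproj('side',[[190+(615-460)*150/334,80+80*180/400]],.094))
ctrl.job_done()"
```

```text
knob top [[0.60081976 0.44743135 0.094     ]] side [[0.60638971 0.44606585 0.094     ]]
the job is handed in; nothing more can be done
```

I handed in the job at about 84 s on the robot's clock; no verdict is reported. The three modules are piled in the tray with a sheet between each two. The three carriers hang on the rail. The lever is swung over and the robot is clear of everything.

**First carrier:** it took four tries. Its foot hit the rail plate, then most likely a tray post, and it slipped in the grip. I set it down and gripped it again each time, and it never tipped over.

**Knocked module:** module C moved about 3 cm during the run. I found it again before picking it.

**Last checks:**
- **Pile:** the last pictures show it flat and inside the posts. Just after placing, the lower two modules measured about 6 mm off the tray's centre (limit 13 mm) and the sheets under 1 mm. The top module measured 3 mm off and about 4° turned against the tray (limit 8.6°). The final measurements of the lower, hidden layers disagreed with the earlier ones by up to 6 mm and 8°, so those are less certain.
- **Carriers:** the pictures show the hooks over the lip and the feet off the desk. I judged the tips to be seated from the lowering heights and forces, and did not measure them directly afterwards.
- **Lever:** it was pushed to a hard stop (about 25 N). The networks put the knob at x = 0.591–0.594 m, and my own pixel readings put it at 0.601–0.606 m. I estimate about 0.95 rad or more.
- **Tape roll:** the networks' final reading differs by about 1 cm or less from the first (limit 40 mm).
- **Cap:** the networks never found it. It was in its place in the mid-run picture, and I did not check it at the end.

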